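# Tidy the counting corner and stop the timer

### The arm

A 6-joint arm with a two-finger parallel gripper is mounted at the origin on the work surface. World frame = base frame: x ahead of the robot, y to its left, z up, the work surface at z = 0. Lengths are in m, angles in rad, forces in N, time in s.
With the tool pointing down it reaches from about 0.375 to 0.975 m from the base axis. Payload 3.8 kg.
Tool frame: the origin (TCP) lies at the very end of the fingers, on their centre line; the grasp point (between the pads) lies 19 mm behind it; z points along the fingers, y is the line along which they close (so a half turn about z gives the same grasp; the last joint's range is limited). The gripper opens to 88 mm and grips with 3 to 60 N. Pads are 18 mm wide; open, the fingers measure 123 mm over their backs; the gripper's body (75 mm by 187 mm) begins 45 mm behind the grasp point.
Start: joints at [-1.166, 0.264, 1.604, -0, 1.274, -0.037], TCP at [0.289, -0.61, 0.239] pointing down, gripper open.
Joint ranges: [-2.63, 2.63], [-0.94, 2.18], [0.31, 2.57], [-1.31, 4.45], [0, 2.66], [-2.55, 2.55]. Speed limits (rad/s): [2.57, 2.57, 3.14, 3.14, 3.14, 3.14].

### API

Orientations are given as a unit quaternion [w, x, y, z].
In Python, from bench import ctrl, viewer, ticket gives the robot as it stands.
- The arm moves only by the tool jog_arm, never from a script. Its argument "targets" is a list of rows, each a list of 2 entries, a list of its own where there are three numbers: the shift along the world's x, y, z in m, then the turn about the world's z in rad. A call has exactly 10 rows; each row is the pose to reach, as a shift and turn from the pose commanded when the call began; what a row does not reach only later rows make up. A row lasts 1/10 s, in which the tool goes at most 50 mm and 8.59 degrees, less where a joint would pass 70% of its speed; a pose out of reach is approached as far as the arm can. A call with a gripper value outside its range is refused whole. "jaw" is the opening, from 0 (shut) to 1 (fully open), set as the call begins (left out, the last holds). The fingers move at their own pace and stop on an object; "newtons" is the grip in N (left out, the last holds). Time passes only in rows, so rows that repeat a pose let the fingers close, or fill a call up. It gives the time, the measured TCP pose, the force, the opening and the grip force at its end, in the units of the state.
- ctrl.state(): the state, without advancing time (a new reading comes with each control period).
- viewer.get_image(name): name is "scene" or "top" or "wrist"; returns a dict with "image" (420x560x3 uint8, red, green, blue), "fx", "fy", "cx", "cy" (pixels), "k1" (the pictures are not rectified: a ray, as slopes to the right and down, at radius r is drawn at 1 + k1 r^2 times it, then the intrinsics apply), "R" (3x3) and "t" (3): a world point X has camera coordinates R X + t. Camera axes: x right, y down, z forward; pixel columns grow to the right and rows downward; lengths in m; the calibration is good to about 2 mm. A picture is of the moment at which its call begins. There is no depth.
- ticket.close_job(): hands the job in; it is judged then, once.
The state is a dict: "t": time; "joint_pos": joint angles; "qd": joint speeds; "tau": joint torques, N m; "ee_pos": TCP position; "eef_rot": TCP orientation; "contact_force": force on the tool from outside, world axes, zero at the start; "torque": the same for the moment, N m; "width": finger opening in m; "gripper_force": force on a finger pad.
Only numpy, scipy, OpenCV 4.12 (cv2) and the standard library are available. Lean on these libraries where they do the work, as an engineer would, in place of code of your own. Each camera call takes 0.05 s, during which the arm holds its last target. There are 200 camera calls.

### The job

Tidy-up time in the counting corner: stand every counting stick that lies on the ledge upright in the terracotta pot, and lock the clear cover of the bead slide's catch tray by pressing its yellow stud down and turning it clockwise a quarter turn until it springs into its catch. When all that is done, stop the chrome tidy-up timer by turning its knob anticlockwise all the way back to its zero stop. Keep the pot on its foot and leave the abacus and the two glass stones where they are.

Things in the scene. Friction and masses are not known exactly. Their poses are not given: they have to be found in the camera images.
- stick_red: red square counting stick (light wood, painted), 150 long x 14 x 14 mm, about 20 g (may be absent: None); origin at its middle, x axis along its length, the two ends are alike. At the start it lies flat on the ledge, its middle 7 mm above it
- stick_orange: orange square counting stick (light wood, painted), 150 long x 14 x 14 mm, about 20 g (may be absent: None); origin at its middle, x axis along its length, the two ends are alike. At the start it lies flat on the ledge, its middle 7 mm above it
- stick_yellow: yellow square counting stick (light wood, painted), 150 long x 14 x 14 mm, about 20 g (may be absent: None); origin at its middle, x axis along its length, the two ends are alike. At the start it lies flat on the ledge, its middle 7 mm above it
- stick_green: green square counting stick (light wood, painted), 150 long x 14 x 14 mm, about 20 g (may be absent: None); origin at its middle, x axis along its length, the two ends are alike. At the start it lies flat on the ledge, its middle 7 mm above it
- stick_blue: blue square counting stick (light wood, painted), 150 long x 14 x 14 mm, about 20 g (may be absent: None); origin at its middle, x axis along its length, the two ends are alike. At the start it lies flat on the ledge, its middle 7 mm above it
- stick_white: white square counting stick (light wood, painted), 150 long x 14 x 14 mm, about 20 g (may be absent: None); origin at its middle, x axis along its length, the two ends are alike. At the start it lies flat on the ledge, its middle 7 mm above it
- pot: round terracotta flower pot, loose, thick-walled, about 0.75 kg, 100 mm high, 108 mm across its rim, narrowing to an 84 mm foot (walls 6 to 8 mm; 88 mm clear across the mouth, 72 mm across the inner floor, which lies 8 mm above the ledge); origin at the centre of its underside, z up. A stick stood in it may lean on the rim
- slide: wooden bead slide with catch tray, fixed; origin on the ledge under the centre of the tray (150 x 150 mm, top at 58 mm). Its groove rises from the tray towards -y of its frame to 230 mm high. A dark block at the tray's +y end carries the cover's stud, 52 mm from the origin along +y, on a metal tab (top at 58 mm) with a red dot where the bar points unlocked and a green dot where it points locked
- stud_grip (a point): middle of the yellow stud's grip bar, on the stud's vertical turning axis; turns and sinks with it; x axis along the bar. Bar 36 mm long, 12 mm thick, 24 mm high: from 10 mm above this point to 14 mm below it, where it meets a round flange (32 mm across, 5 mm high) on a red shank. At the start the bar's top is 96 mm above the ledge
- stud (a joint): stud angle, rad: 0 unlocked (bar along the slide's x axis), growing clockwise seen from above to a stop at 1.60. While up it is barred from turning (6 degrees of play); it turns only while pressed deeper than 7.2 mm, and past about 1.50 it springs up into its catch when let go. Let go part-way it stays down at 7.2 mm and can be gripped again
- stud_press (a joint): how far the stud is pressed down, m: 0 up (unlocked), 0.009 fully pressed (spring: about 1.6 N at the start, 9 N fully pressed), about 0.005 when it sits locked in its catch
- timer: round chrome tidy-up timer, 86 mm across, body 32 mm high, fixed to the ledge; origin at the centre of its underside; a red tick on its white face marks zero, in the direction of its x axis
- knob_grip (a point): on the timer knob's vertical turning axis, 54 mm above the ledge, in the knob's grip bar; the point turns with the knob, its x axis along the bar, towards the red pointer. The bar is 44 mm long, 12 mm thick and 26 mm high: its top is 66 mm above the ledge, and it stands on a round disc (50 mm across, top 40 mm above the ledge)
- timer_knob (a joint): angle of the timer's knob in rad, growing clockwise seen from above; 0 is the zero stop (red pointer at the red tick, a hard stop), 4.71 the other end. It stays where it is left (friction about 0.04 N m)
- stone1: green glass counting stone, a smooth flattened drop 48 mm across and 18 mm high, 60 g, loose; origin at the centre of its underside. Leave it alone
- stone2: amber glass counting stone, same size as the green one, loose. Leave it alone
- abacus: violet plastic abacus standing on the ledge, 210 mm wide (its y axis), 80 mm deep at the foot, 174 mm high, loose; origin at the centre of its underside. Leave it alone

How it is judged:
By the outcome, as a careful person would: the job done as asked, in the order asked, and still so for the second after the job is handed in, with the robot touching nothing.
Of stick_red, stick_orange, stick_yellow, stick_green, stick_blue, stick_white only 4 to 6 are there at a start; the rules pass over those that are not, and their reading is None.
At some moment in a run one of stick_red, stick_orange, stick_yellow, stick_green, stick_blue, stick_white may be knocked a few centimetres aside while the robot is not near it.
Once in a run the grip may slacken for a moment while it holds something.
It also fails if it takes over 210 s, if anything falls off the work surface, if the arm or the gripper's body presses on something with over 40 N, if the wrist force passes 120 N, or if a joint passes its speed limit or range.

## Working session

There is one attempt and no reset: what is moved stays moved. The work goes in short steps, Python scripts to look and compute and a tool call to move; the robot and the scene stay as the last step left them, time stands still between calls to the robot, and variables do not carry over. Pictures are saved under pics/ and viewed, at most 14 in all, crops included, and the job is handed in when it is done.

Besides the shell and the picture viewer there is one more tool, called after "Emit:" by a JSON object that holds its "op" and its "data". jog_arm: Moves the arm, as the interface text tells. Its arguments: {"type":"object","properties":{"targets":{"type":"array"},"jaw":{"type":"number"},"newtons":{"type":"number"}},"required":["targets"]}

```bash
ls; mkdir -p pics; cat > h.py <<'E'
import numpy as np, cv2
from bench import ctrl, viewer, ticket
def shot(name,fn=None):
    d=viewer.get_image(name)
    if fn: cv2.imwrite('pics/'+fn,d['image'][:,:,::-1])
    return d
def ray(d,u,v):
    a=np.array([(u-d['cx'])/d['fx'],(v-d['cy'])/d['fy']]); s=a.copy()
    for _ in range(30): s=a/(1+d['k1']*(s@s))
    R=np.array(d['R']);t=np.array(d['t'])
    return -R.T@t, R.T@np.array([s[0],s[1],1.])
def onz(d,u,v,z):
    o,r=ray(d,u,v); return o+r*(z-o[2])/r[2]
def proj(d,X):
    c=np.array(d['R'])@np.array(X)+np.array(d['t']); s=c[:2]/c[2]; s=s*(1+d['k1']*(s@s))
    return s*[d['fx'],d['fy']]+[d['cx'],d['cy']]
E
python3 - <<'E'
from h import *
for n in ['scene','top','wrist']:
    d=shot(n,n+'0.png'); print(n,d['fx'],d['k1'],-np.array(d['R']).T@d['t'])
print(ctrl.state())
E
```

```text
pics
scene 391.04811533948055 -0.014472445205191992 [1.29937333 0.27460944 1.05282636]
top 510.39124896395765 0.0013580567475433467 [0.50924072 0.09143702 1.28025187]
wrist 351.56723156034855 -0.0038760836144553445 [ 0.35950421 -0.57707149  0.38312691]
{'t': 0.15, 'joint_pos': array([-1.16592496e+00,  2.64620117e-01,  1.60502877e+00,  1.31824642e-05,
        1.27370947e+00, -3.68898538e-02]), 'qd': array([ 0.00025061, -0.0012709 , -0.00389841,  0.00076773, -0.00128063,
       -0.0004261 ]), 'tau': array([ 5.80143933e-05, -5.02847672e+01, -3.57468188e+01,  7.28367129e-02,
        2.49384111e-02, -8.85396571e-05]), 'ee_pos': array([ 0.2883798 , -0.60969933,  0.23766409]), 'eef_rot': array([-8.69099138e-04,  9.75704939e-01,  2.19086950e-01, -1.55326434e-04]), 'contact_force': array([ 0.07256437, -0.04192422, -0.37963735]), 'torque': array([-0.04675159,  0.04171676,  0.00143173]), 'gripper_force': 0.0, 'width': 0.08836805380358898}
```

View pics/top0.png

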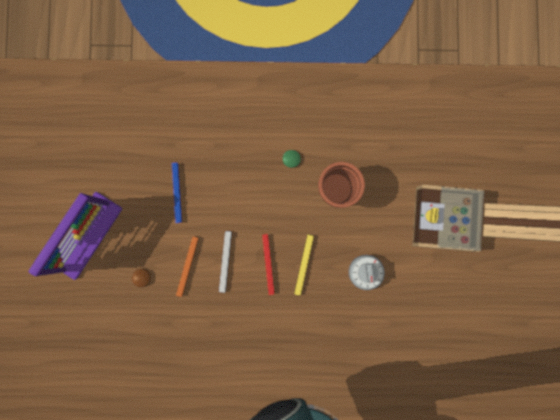

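View pics/scene0.png

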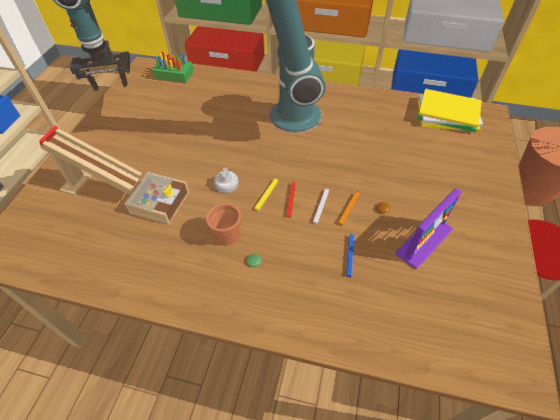

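The top view shows five sticks: blue (178,192), orange (188,265), white (226,261), red (269,264) and yellow (305,265). There is no green stick. The pot is at (342,185), the timer at (367,272), the stud at (432,215), the stones at (291,158) and (141,278), and the abacus on the left. Next I'll measure these.

```bash
cat >> h.py <<'E'
def hsv(d): return cv2.cvtColor(d['image'],cv2.COLOR_RGB2HSV)
COL={'red':((174,3),120,60),'orange':((4,14),190,120),'yellow':((22,34),150,110),'blue':((105,125),130,50),'white':((0,180),0,0)}
def mask(d,c):
    h=hsv(d); H,S,V=[h[:,:,i].astype(int) for i in range(3)]
    if c=='white': m=(S<60)&(V>110)
    else:
        (a,b),s,v=COL[c]; hh=(H>=a)|(H<=b) if a>b else (H>=a)&(H<=b); m=hh&(S>s)&(V>v)
    return m.astype(np.uint8)
def sticks(d,z=0.013,box=None,only=None,amin=60):
    out={}
    for c in COL:
        if only and c not in only: continue
        n,l,st,ce=cv2.connectedComponentsWithStats(mask(d,c))
        for i in range(1,n):
            if st[i,4]<amin: continue
            if box and not(box[0]<ce[i][0]<box[2] and box[1]<ce[i][1]<box[3]): continue
            ys,xs=np.where(l==i); P=np.array([onz(d,u,v,z)[:2] for u,v in zip(xs,ys)],np.float32)
            (cx,cy),(w,hh),ang=cv2.minAreaRect(P)
            k=np.linalg.svd(P-P.mean(0),full_matrices=False)[2][0]
            L,W=max(w,hh),min(w,hh)
            out.setdefault(c,[]).append((round(cx,4),round(cy,4),round(float(np.arctan(k[1]/k[0])),3),round(L,3),round(W,3),int(st[i,4])))
    return out
E
python3 - <<'E'
from h import *
d=shot('top'); 
for c,v in sticks(d,box=(130,140,400,310)).items(): print(c,v)
for n,u,v,z in [('pot',342,185,.1),('timer',367,272,.032),('stud',432,215,.096),('g',291,158,.009),('a',141,278,.009)]: print(n,onz(d,u,v,z))
im=d['image'][180:310,320:500]; cv2.imwrite('pics/c1.png',cv2.resize(im,None,fx=4,fy=4,interpolation=cv2.INTER_CUBIC)[:,:,::-1])
E
```

```text
red [(0.4567, 0.0867, 0.117, 0.146, 0.014, 308)]
yellow [(0.4558, -0.0021, -0.221, 0.147, 0.016, 196)]
blue [(0.6344, 0.3149, 0.079, 0.145, 0.013, 296)]
white [(0.4635, 0.193, -0.09, 0.151, 0.018, 433), (0.4389, -0.1552, 0.642, 0.084, 0.082, 924)]
pot [ 0.64512115 -0.08439319  0.1       ]
timer [ 0.43989362 -0.15511388  0.032     ]
stud [ 0.57672727 -0.2962322   0.096     ]
g [0.72281837 0.03059907 0.009     ]
a [0.42164831 0.39824942 0.009     ]
```

View pics/c1.png

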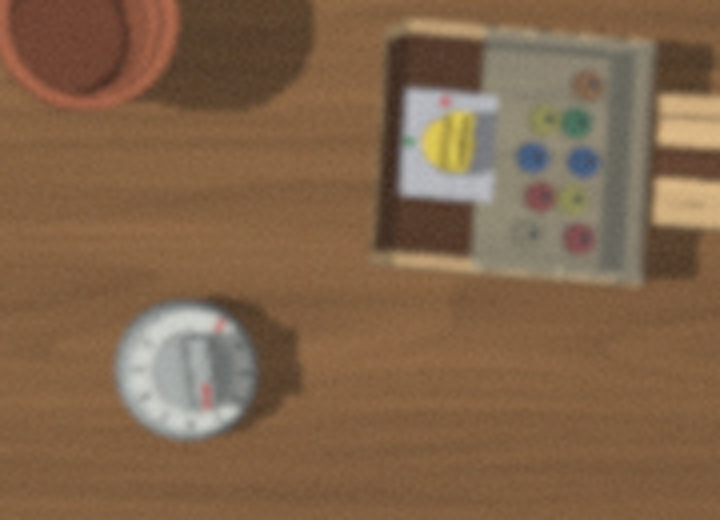

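The timer pointer (crop 207,395) has to turn about 2.2 rad anticlockwise to the tick (218,326). The stud bar lies along world x, with the red dot at its +x end and the green dot towards +y. I'll move to the red stick's far end first and test whether the stick hangs under a light grip.

Emit:
{"op": "jog_arm", "data": {"targets": [[[0.012,0.04,0],-0.03],[[0.024,0.08,0],-0.06],[[0.036,0.12,0],-0.09],[[0.048,0.16,0],-0.12],[[0.06,0.2,0],-0.15],[[0.072,0.24,0],-0.18],[[0.084,0.28,0],-0.21],[[0.096,0.32,0],-0.24],[[0.108,0.36,0],-0.27],[[0.12,0.4,0],-0.3]], "jaw": 0.4, "newtons": 3}}

```text
t: 1.2
ee_pos: [0.4086, -0.2085, 0.2387]
eef_rot: [0.0, 0.998, 0.07, 0.0]
contact_force: [0.6, -0.3, 1.4]
width: 0.035
gripper_force: 0.0
```

Emit:
{"op": "jog_arm", "data": {"targets": [[[0.014,0.038,-0.02],-0.025],[[0.028,0.076,-0.04],-0.025],[[0.042,0.114,-0.06],-0.025],[[0.056,0.152,-0.08],-0.025],[[0.07,0.19,-0.1],-0.025],[[0.084,0.228,-0.12],-0.025],[[0.1,0.266,-0.12],-0.025],[[0.117,0.305,-0.12],-0.025],[[0.117,0.305,-0.12],-0.025],[[0.117,0.305,-0.12],-0.025]]}}

```text
t: 2.2
ee_pos: [0.5255, 0.0955, 0.1184]
eef_rot: [0.0, 0.998, 0.06, -0.0]
contact_force: [-0.9, -0.3, 0.0]
width: 0.0354
gripper_force: 0.0
```

```bash
python3 - <<'E'
from h import *
d=shot('wrist','w1.png'); print(sticks(d,only=['red','yellow','white'],amin=300)); s=ctrl.state(); print(s['ee_pos'],s['eef_rot'],s['joint_pos'],s['width'])
d=shot('top'); 
h=hsv(d); print(h[262:268,184:192,0],h[265,184:192]); 
E
```

```text
{'red': [(0.4768, 0.0893, 0.113, 0.118, 0.014, 2275)], 'yellow': [(0.4936, -0.0066, -0.253, 0.08, 0.02, 1896)], 'white': [(0.4938, 0.1907, -0.095, 0.097, 0.014, 2098), (0.4586, -0.1255, 1.418, 0.04, 0.04, 1520), (0.3948, 0.0687, -1.465, 0.17, 0.011, 1424), (0.397, -0.1478, 1.221, 0.03, 0.022, 454)]}
[0.52505416 0.09462637 0.11837115] [ 2.57772315e-04  9.98267030e-01  5.88437007e-02 -5.37937583e-04] [ 1.31897503e-01  1.06711628e-01  2.02470887e+00 -5.14069013e-04
  1.01128283e+00  1.58521148e+00] 0.03532756676886519
[[13 12 12 11 11 12 11 12]
 [13 12 11 11 11 11 11 13]
 [12 12 12 11 11 11 12 12]
 [12 11 11 12 12 12 11 12]
 [12 11 11 12 11 12 11 15]
 [12 11 11 11 12 11 12 15]] [[ 12 160 177]
 [ 11 174 196]
 [ 11 172 207]
 [ 12 180 205]
 [ 12 173 202]
 [ 12 177 177]
 [ 11 166 140]
 [ 12 141 107]]
```

View pics/w1.png

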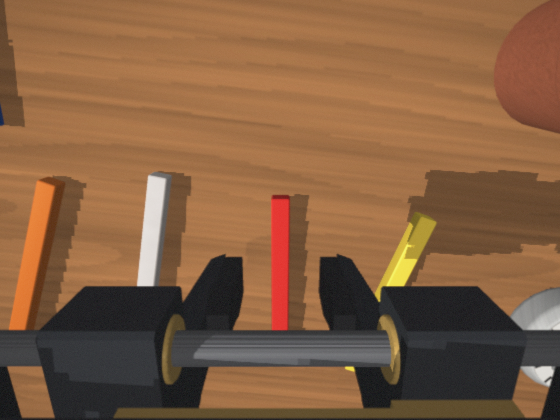

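The red stick (280,195–330) is centred between the fingers, with its far end about 8 mm beyond the TCP. I'll go down and grip lightly.

Emit:
{"op": "jog_arm", "data": {"targets": [[[0.001,0,-0.03],0],[[0.002,0,-0.06],0],[[0.002,0,-0.09],0],[[0.002,0,-0.105],0],[[0.002,0,-0.115],0],[[0.002,0,-0.115],0],[[0.002,0,-0.115],0],[[0.002,0,-0.115],0],[[0.002,0,-0.115],0],[[0.002,0,-0.115],0]]}}

```text
t: 3.3
ee_pos: [0.5284, 0.095, 0.0046]
eef_rot: [-0.0, 0.998, 0.058, 0.001]
contact_force: [0.4, 0.4, -0.9]
width: 0.0354
gripper_force: 0.0
```

Emit:
{"op": "jog_arm", "data": {"targets": [[[0,0,0],0],[[0,0,0],0],[[0,0,0],0],[[0,0,0],0],[[0,0,0],0],[[0,0,0],0],[[0,0,0],0],[[0,0,0],0],[[0,0,0],0],[[0,0,0],0]], "jaw": 0, "newtons": 3}}

```text
t: 4.3
ee_pos: [0.5276, 0.0948, 0.0037]
eef_rot: [-0.0, 0.998, 0.058, 0.0]
contact_force: [-0.6, 0.1, 1.9]
width: 0.0142
gripper_force: 3.0
```

Emit:
{"op": "jog_arm", "data": {"targets": [[[0,0,0.01],0],[[0,0,0.03],0],[[0,0,0.06],0],[[0,0,0.1],0],[[0,0,0.14],0],[[0,0,0.18],0],[[0,0,0.2],0],[[0,0,0.2],0],[[0,0,0.2],0],[[0,0,0.2],0]]}}

```text
t: 5.3
ee_pos: [0.5262, 0.0946, 0.2016]
eef_rot: [0.0, 0.998, 0.058, -0.002]
contact_force: [0.9, -0.0, -0.9]
width: 0.0136
gripper_force: 3.0
```

```bash
python3 - <<'E'
from h import *
a=shot('scene'); s=ctrl.state(); p=s['ee_pos']; print(p,s['width'],s['gripper_force'])
u,v=proj(a,p).astype(int); print(u,v); im=a['image'][max(0,v-70):v+110,max(0,u-120):u+120]
b=shot('wrist')['image']
out=np.hstack([cv2.resize(im,(440,330)),cv2.resize(b,(350,330))]); cv2.imwrite('pics/r1.png',out[:,:,::-1])
E
```

```text
[0.52609984 0.09462662 0.20138303] 0.013771857553083878 2.999965064227581
287 175
```

View pics/r1.png

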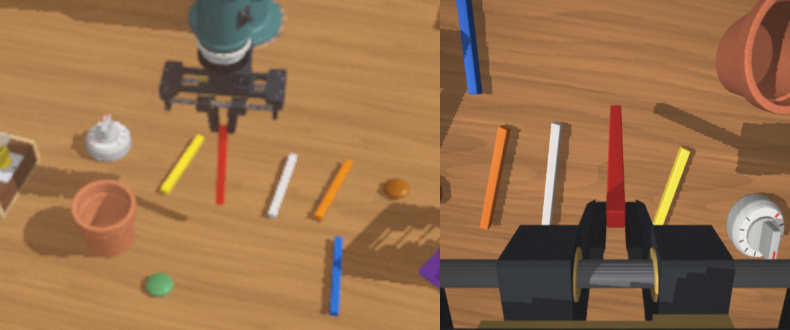

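The stick swung down. I'll work out its angle from the wrist ray.

```bash
cat >> h.py <<'E'
def hang(col='red',L=0.143,fn=None):
    """angle of the held stick below horizontal (90=vertical), toward tool +x (camera side)"""
    d=shot('wrist',fn); s=ctrl.state(); p=np.array(s['ee_pos']); w,x,y,z=s['eef_rot']; f=2*np.arctan2(y,x)
    X=np.array([np.cos(f),np.sin(f),0]); piv=p+[0,0,.006]
    m=mask(d,col); n,l,st,ce=cv2.connectedComponentsWithStats(m)
    best=None
    for i in range(1,n):
        if st[i,4]>300 and (best is None or abs(ce[i][0]-280)<abs(ce[best][0]-280)): best=i
    if best is None: return None
    ys,xs=np.where(l==best)
    r=[]
    for a in range(0,181,3):
        a_=np.radians(a); e=piv+L*(np.cos(a_)*X-np.sin(a_)*np.array([0,0,1])); r.append((a,proj(d,e).round().tolist()))
    return st[best].tolist(),xs[ys==ys.min()].mean(),r
E
python3 - <<'E'
from h import *
s,x,r=hang(); print(s,x); print([q for q in r if 20<q[0]<130])
a=shot('scene'); p=np.array(ctrl.state()['ee_pos']); print(proj(a,p),proj(a,p-[0,0,.137])); m=mask(a,'red'); n,l,st,ce=cv2.connectedComponentsWithStats(m)
for i in range(1,n):
    if st[i,4]>50 and 200<ce[i][0]<400 and 130<ce[i][1]<300: print(st[i])
E
```

```text
[265, 134, 32, 155, 3742] 280.5
[(21, [279.0, -26.0]), (24, [279.0, -15.0]), (27, [279.0, -3.0]), (30, [279.0, 8.0]), (33, [279.0, 18.0]), (36, [279.0, 29.0]), (39, [279.0, 39.0]), (42, [279.0, 49.0]), (45, [279.0, 59.0]), (48, [279.0, 69.0]), (51, [279.0, 79.0]), (54, [279.0, 88.0]), (57, [279.0, 98.0]), (60, [280.0, 107.0]), (63, [280.0, 116.0]), (66, [280.0, 125.0]), (69, [280.0, 134.0]), (72, [280.0, 143.0]), (75, [280.0, 152.0]), (78, [280.0, 161.0]), (81, [280.0, 169.0]), (84, [280.0, 178.0]), (87, [280.0, 187.0]), (90, [280.0, 196.0]), (93, [280.0, 204.0]), (96, [280.0, 213.0]), (99, [280.0, 222.0]), (102, [280.0, 230.0]), (105, [280.0, 239.0]), (108, [280.0, 248.0]), (111, [280.0, 257.0]), (114, [280.0, 265.0]), (117, [280.0, 274.0]), (120, [280.0, 283.0]), (123, [280.0, 293.0]), (126, [280.0, 302.0]), (129, [280.0, 311.0])]
[287.95645927 175.10930128] [287.8508589  204.04663681]
[285 174   5  42 135]
```

It hangs about 21° past vertical towards tool +x, held by friction. In the pot I can straighten it against the inner wall. First I'll refine the pot centre and add the orange threshold.

```bash
sed -i "s/'orange':((4,14),190,120)/'orange':((9,13),155,120)/" h.py; python3 - <<'E'
from h import *
d=shot('top','top1.png'); h=hsv(d).astype(int)[140:230,300:390]
m=((h[...,0]<9)|(h[...,0]>175))&(h[...,1]>110)&(h[...,2]>60)
n,l,st,ce=cv2.connectedComponentsWithStats(m.astype(np.uint8)); i=1+np.argmax(st[1:,4]); print(st[i])
c=max(cv2.findContours((l==i).astype(np.uint8),cv2.RETR_EXTERNAL,2)[0],key=cv2.contourArea)
P=np.array([onz(d,u+300,v+140,.1)[:2] for u,v in c[:,0]],np.float32); print(cv2.minEnclosingCircle(P),cv2.fitEllipse(P))
print(sticks(d,only=['orange','red','blue','yellow','white'],box=(130,140,330,310)))
E
```

```text
[ 19  23  43  43 504]
((0.6460434198379517, -0.08262410014867783), 0.052123647183179855) ((0.6457808613777161, -0.08340685814619064), (0.08227751404047012, 0.08718280494213104), 53.89986038208008)
{'orange': [(0.4516, 0.2864, -0.26, 0.15, 0.017, 390)], 'blue': [(0.6343, 0.3149, 0.079, 0.145, 0.013, 295)], 'white': [(0.4881, 0.181, 0.042, 0.199, 0.051, 492), (0.4795, 0.0033, -1.268, 0.041, 0.028, 156)]}
```

Emit:
{"op": "jog_arm", "data": {"targets": [[[0,0,0.02],0],[[0,0,0.045],0],[[0.005,-0.01,0.065],0],[[0.018,-0.035,0.07],0],[[0.034,-0.065,0.07],0],[[0.05,-0.095,0.07],0],[[0.066,-0.125,0.07],0],[[0.08,-0.15,0.07],0],[[0.092,-0.17,0.07],0],[[0.098,-0.18,0.07],0]]}}

```text
t: 6.55
ee_pos: [0.6261, -0.087, 0.2727]
eef_rot: [0.0, 0.998, 0.058, -0.001]
contact_force: [-0.1, 0.8, -0.2]
width: 0.014
gripper_force: 3.0
```

```bash
python3 - <<'E'
from h import *
s,x,r=hang(fn='w2.png'); print(s,x); print(min(r,key=lambda q:abs(q[1][1]-s[1])))
print(ctrl.state()['ee_pos'],ctrl.state()['width'])
E
```

```text
[265, 134, 32, 155, 3833] 280.5
(69, [281.0, 134.0])
[ 0.62653059 -0.08760175  0.27268787] 0.01350859918505819
```

View pics/w2.png

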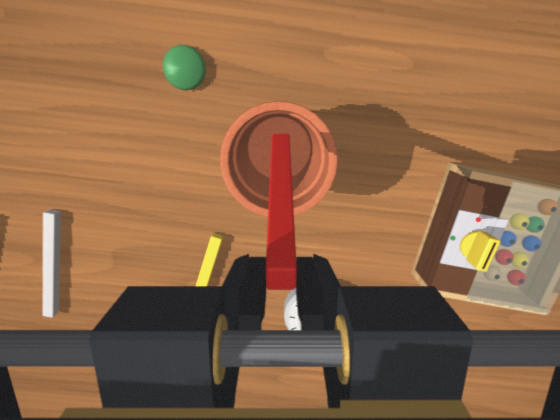

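The red stick's lower end (281,134) is over the mouth of the pot (rim centre about 279,158). I'll lower it, straighten it against the far wall and release.

Emit:
{"op": "jog_arm", "data": {"targets": [[[-0.006,0,-0.01],0],[[-0.008,0,-0.03],0],[[-0.008,0,-0.05],0],[[-0.008,0,-0.07],0],[[-0.008,0,-0.09],0],[[-0.008,0,-0.11],0],[[-0.008,0,-0.12],0],[[-0.003,0,-0.12],0],[[0.004,0,-0.12],0],[[0.012,0.001,-0.12],0]]}}

```text
t: 7.6
ee_pos: [0.6391, -0.0841, 0.1553]
eef_rot: [0.0, 0.998, 0.058, 0.001]
contact_force: [0.1, 1.1, 0.5]
width: 0.0136
gripper_force: 3.0
```

Emit:
{"op": "jog_arm", "data": {"targets": [[[0.006,0.001,0],0],[[0.012,0.002,0],0],[[0.018,0.003,0],0],[[0.024,0.004,0],0],[[0.03,0.004,0],0],[[0.036,0.005,0],0],[[0.041,0.005,0],0],[[0.041,0.005,0],0],[[0.041,0.005,0],0],[[0.041,0.005,0],0]]}}

```text
t: 8.6
ee_pos: [0.6786, -0.0792, 0.1539]
eef_rot: [0.0, 0.998, 0.058, 0.0]
contact_force: [0.4, -1.0, 2.4]
width: 0.0141
gripper_force: 3.0
```

```bash
python3 - <<'E'
from h import *
s,x,r=hang(fn='w3.png'); print(s,x); print(min(r,key=lambda q:abs(q[1][1]-s[1])))
st=ctrl.state(); print(st['ee_pos'],st['width'],st['contact_force'])
E
```

```text
[265, 210, 32, 83, 2239] 278.0
(96, [280.0, 214.0])
[ 0.6785203  -0.07923237  0.15390965] 0.013907605500564987 [ 0.53396188 -0.23361962  1.70874206]
```

View pics/w3.png

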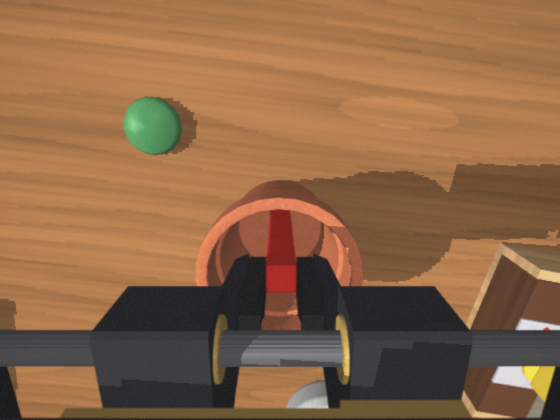

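The red stick is inside the pot, nearly upright against the far wall. I'll lower it a little, release and rise.

Emit:
{"op": "jog_arm", "data": {"targets": [[[0.002,0,-0.003],0],[[0.004,0,-0.006],0],[[0.004,0,-0.007],0],[[0.004,0,-0.007],0],[[0.004,0,-0.007],0],[[0.004,0,-0.007],0],[[0.004,0,-0.007],0],[[0.004,0,-0.007],0],[[0.004,0,-0.007],0],[[0.004,0,-0.007],0]]}}

```text
t: 9.65
ee_pos: [0.6824, -0.0791, 0.1464]
eef_rot: [-0.0, 0.998, 0.058, -0.0]
contact_force: [0.8, 0.3, 1.3]
width: 0.0142
gripper_force: 3.0
```

Emit:
{"op": "jog_arm", "data": {"targets": [[[0,0,0],0],[[0,0,0],0],[[0,0,0],0],[[0,0,0],0],[[0,0,0.01],0],[[0,0,0.04],0],[[0,0,0.08],0],[[0,0,0.12],0],[[0,0,0.123],0],[[0,0,0.123],0]], "jaw": 0.27}}

```text
t: 10.65
ee_pos: [0.6838, -0.0794, 0.2728]
eef_rot: [0.001, 0.998, 0.058, 0.002]
contact_force: [-0.7, -1.1, -0.9]
width: 0.0239
gripper_force: 0.0
```

```bash
python3 - <<'E'
from h import *
d=shot('wrist','w4.png'); st=ctrl.state(); print(st['ee_pos'],st['width'],st['t'])
E
```

```text
[ 0.68264476 -0.07918252  0.27024441] 0.02399285298859155 10.7
```

View pics/w4.png

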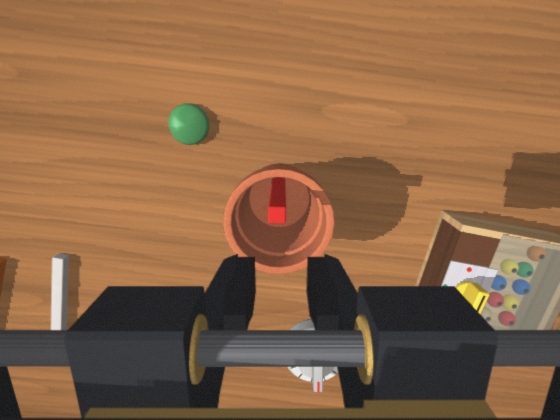

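The red stick stands in the pot, top at (277,215). Yellow is next: approach its far end and re-measure with the wrist camera.

Emit:
{"op": "jog_arm", "data": {"targets": [[[-0.02,0.008,0],-0.05],[[-0.045,0.018,0],-0.1],[[-0.075,0.03,0],-0.15],[[-0.105,0.042,-0.01],-0.2],[[-0.13,0.052,-0.03],-0.25],[[-0.15,0.058,-0.06],-0.3],[[-0.159,0.062,-0.09],-0.338],[[-0.159,0.062,-0.12],-0.338],[[-0.159,0.062,-0.15],-0.338],[[-0.159,0.062,-0.15],-0.338]], "jaw": 0.4}}

```text
t: 11.7
ee_pos: [0.5175, -0.0166, 0.1131]
eef_rot: [0.0, 0.994, -0.11, -0.007]
contact_force: [-0.7, -0.1, -0.1]
width: 0.0352
gripper_force: 0.0
```

```bash
cat > chk.py <<'E'
import sys
from h import *
d=shot('wrist'); s=ctrl.state(); p=s['ee_pos']; w,x,y,z=s['eef_rot']; f=2*np.arctan2(y,x)
m=mask(d,sys.argv[1]); n,l,st,ce=cv2.connectedComponentsWithStats(m)
i=max([k for k in range(1,n) if st[k,1]<300 and st[k,4]>200],key=lambda k:st[k,4]*(1 if abs(ce[k][0]-280)<130 else .1))
ys,xs=np.where((l==i)); P=np.array([onz(d,u,v,.013)[:2] for u,v in zip(xs,ys)],np.float32)
k=np.linalg.svd(P-P.mean(0),full_matrices=False)[2][0]; k=k*np.sign(k[0]); q=(P-P.mean(0))@k
end=P.mean(0)+k*np.percentile(q,99.5)
# stick width check, and the grasp point 5 mm inside the end
print('tcp',p.round(4),'yaw',round(f,3),'stick ang',round(float(np.arctan2(k[1],k[0])),3),'w',np.ptp((P-P.mean(0))@[-k[1],k[0]]).round(4),'end',end.round(4),'grasp',(end-.006*k).round(4),st[i])
E
python3 chk.py yellow
```

```text
tcp [ 0.5198 -0.0169  0.1158] yaw -0.221 stick ang -0.218 w 0.0139 end [ 0.5331 -0.0181] grasp [ 0.5272 -0.0168] [ 268  188   19  143 2591]
```

Emit:
{"op": "jog_arm", "data": {"targets": [[[0.001,0,-0.03],0],[[0.003,0,-0.06],0],[[0.003,0,-0.09],0],[[0.003,0,-0.105],0],[[0.003,0,-0.116],0],[[0.003,0,-0.116],0],[[0.003,0,-0.116],0],[[0.003,0,-0.116],0],[[0.003,0,-0.116],0],[[0.003,0,-0.116],0]]}}

```text
t: 12.75
ee_pos: [0.5273, -0.0172, 0.0046]
eef_rot: [-0.0, 0.994, -0.11, 0.001]
contact_force: [0.1, -0.2, 0.2]
width: 0.0354
gripper_force: 0.0
```

Emit:
{"op": "jog_arm", "data": {"targets": [[[0,0,0],0],[[0,0,0],0],[[0,0,0],0],[[0,0,0],0],[[0,0,0],0],[[0,0,0],0],[[0,0,0],0],[[0,0,0],0],[[0,0,0],0],[[0,0,0],0]], "jaw": 0, "newtons": 3}}

```text
t: 13.75
ee_pos: [0.5266, -0.0172, 0.0038]
eef_rot: [-0.0, 0.994, -0.11, -0.0]
contact_force: [-1.4, -0.7, 2.2]
width: 0.0139
gripper_force: 3.0
```

Emit:
{"op": "jog_arm", "data": {"targets": [[[0,0,0.01],0],[[0,0,0.03],0],[[0,0,0.06],0],[[0,0,0.1],0],[[0,0,0.14],0],[[0,0,0.18],0],[[0,0,0.22],0],[[0,0,0.25],0],[[0,0,0.27],0],[[0,0,0.27],0]]}}

```text
t: 14.75
ee_pos: [0.5287, -0.0174, 0.2783]
eef_rot: [-0.0, 0.994, -0.11, 0.004]
contact_force: [0.1, -0.2, 0.4]
width: 0.0141
gripper_force: 3.0
```

```bash
cat > hg.py <<'E'
import sys
from h import *
s,x,r=hang(sys.argv[1]); print(s,x); print(min(r,key=lambda q:abs(q[1][1]-s[1])))
st=ctrl.state(); print(st['ee_pos'].round(4),st['width'],st['gripper_force'],st['t'])
E
python3 hg.py yellow
```

```text
[267, 367, 28, 42, 1172] 280.5
(144, [280.0, 362.0])
[ 0.5275 -0.0172  0.2757] 0.013885348726234186 2.9999839514493942 14.8
```

```bash
cat > sc.py <<'E'
import sys
from h import *
# which lean fits the held stick in the scene view: lower end of the colour blob below the TCP
a=shot('scene'); s=ctrl.state(); p=np.array(s['ee_pos']); w,x,y,z=s['eef_rot']; f=2*np.arctan2(y,x); X=np.array([np.cos(f),np.sin(f),0])
t=proj(a,p+[0,0,.006]); n,l,st,ce=cv2.connectedComponentsWithStats(mask(a,sys.argv[1]))
print('tcp px',t.round()); 
for i in range(1,n):
    if st[i,4]>25 and np.hypot(*(ce[i]-t))<70: print(st[i],ce[i].round(1))
for an in range(0,181,15):
    q=np.radians(an); print(an,proj(a,p+[0,0,.006]+.143*(np.cos(q)*X-np.sin(q)*np.array([0,0,1]))).round(),end=' ')
E
python3 sc.py yellow; python3 - <<'E'
from h import *
h=hsv(shot('wrist')); print(h[200:420:12,281].tolist())
E
```

```text
tcp px [250. 150.]
0 [223. 183.] 15 [226. 191.] 30 [230. 196.] 45 [235. 197.] 60 [241. 195.] 75 [247. 190.] 90 [253. 183.] 105 [259. 174.] 120 [264. 164.] 135 [268. 153.] 150 [271. 142.] 165 [272. 131.] 180 [273. 121.] [[13, 142, 160], [14, 136, 154], [13, 143, 171], [13, 138, 161], [14, 140, 169], [13, 140, 162], [24, 176, 135], [24, 176, 181], [24, 179, 180], [24, 178, 218], [27, 172, 242], [130, 14, 55], [130, 12, 66], [105, 7, 75], [27, 174, 241], [27, 175, 241], [27, 174, 241], [27, 174, 240], [19, 130, 98]]
```

Yellow has drooped only about 20°, so its friction is higher. I'll shake it vertically to let inertia swing it down.

Emit:
{"op": "jog_arm", "data": {"targets": [[[0,0,-0.05],0],[[0,0,-0.1],0],[[0,0,-0.05],0],[[0,0,0],0],[[0,0,-0.05],0],[[0,0,-0.1],0],[[0,0,-0.05],0],[[0,0,0],0],[[0,0,0],0],[[0,0,0],0]]}}

```text
t: 15.9
ee_pos: [0.5268, -0.0172, 0.2735]
eef_rot: [-0.0, 0.994, -0.11, 0.0]
contact_force: [-0.1, -0.1, -0.3]
width: 0.0139
gripper_force: 3.0
```

```bash
python3 hg.py yellow;  python3 - <<'E'
from h import *
d=shot('wrist','w5.png'); h=hsv(d); print(h[100:420:12,281].tolist())
E
```

```text
[266, 264, 31, 33, 996] 281.0
(114, [280.0, 267.0])
[ 0.5261 -0.0171  0.2724] 0.013854889248933732 2.999825030565262 15.95
[[14, 141, 166], [14, 140, 167], [14, 139, 165], [14, 144, 165], [14, 142, 169], [14, 140, 160], [14, 139, 172], [14, 140, 162], [14, 141, 163], [13, 141, 163], [13, 137, 168], [14, 139, 176], [14, 140, 167], [14, 141, 154], [24, 173, 192], [24, 174, 192], [24, 174, 194], [14, 144, 183], [13, 141, 174], [14, 143, 169], [130, 11, 69], [120, 10, 74], [105, 7, 71], [13, 140, 159], [13, 141, 154], [14, 140, 166], [18, 134, 99]]
```

View pics/w5.png

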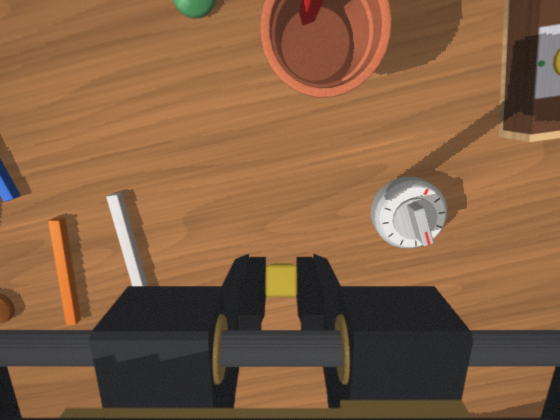

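The shake works: the yellow stick is now about 25–30° short of vertical. One more gentle cycle.

Emit:
{"op": "jog_arm", "data": {"targets": [[[0,0,-0.05],0],[[0,0,-0.1],0],[[0,0,-0.05],0],[[0,0,0],0],[[0,0,0],0],[[0,0,0],0],[[0,0,0],0],[[0,0,0],0],[[0,0,0],0],[[0,0,0],0]]}}

```text
t: 17.0
ee_pos: [0.5262, -0.0172, 0.2728]
eef_rot: [0.0, 0.994, -0.11, -0.001]
contact_force: [-0.4, -0.5, -0.8]
width: 0.014
gripper_force: 3.0
```

```bash
python3 hg.py yellow
```

```text
[266, 232, 31, 65, 1680] 281.27272727272725
(102, [280.0, 231.0])
[ 0.5263 -0.0172  0.2731] 0.013959727620968757 2.9994022473692894 17.05
```

It now hangs about 10° from vertical, bottom towards tool −x. I'll carry it to the pot slot at 145°.

Emit:
{"op": "jog_arm", "data": {"targets": [[[0.005,-0.003,0.005],-0.04],[[0.016,-0.009,0.01],-0.09],[[0.03,-0.017,0.01],-0.14],[[0.046,-0.025,0.01],-0.19],[[0.062,-0.034,0.01],-0.24],[[0.078,-0.043,0.01],-0.29],[[0.092,-0.051,0.01],-0.34],[[0.104,-0.057,0.01],-0.39],[[0.112,-0.061,0.01],-0.39],[[0.115,-0.063,0.01],-0.39]]}}

```text
t: 18.05
ee_pos: [0.6421, -0.0805, 0.2833]
eef_rot: [0.0, 0.954, -0.3, -0.0]
contact_force: [-0.5, 0.1, 0.3]
width: 0.0139
gripper_force: 3.0
```

```bash
python3 hg.py yellow
```

```text
[266, 232, 31, 65, 1687] 281.0
(102, [280.0, 231.0])
[ 0.6421 -0.0806  0.2833] 0.014251281565885314 2.9994406923651695 18.1
```

Emit:
{"op": "jog_arm", "data": {"targets": [[[0,0,-0.03],0],[[0,0,-0.06],0],[[0,0,-0.09],0],[[0,0,-0.115],0],[[0,0,-0.13],0],[[-0.004,0.003,-0.13],0],[[-0.009,0.006,-0.13],0],[[-0.014,0.01,-0.13],0],[[-0.019,0.014,-0.13],0],[[-0.024,0.017,-0.13],0]]}}

```text
t: 19.1
ee_pos: [0.6177, -0.0627, 0.1552]
eef_rot: [-0.0, 0.954, -0.301, 0.001]
contact_force: [2.1, -1.2, 3.5]
width: 0.0139
gripper_force: 3.0
```

Emit:
{"op": "jog_arm", "data": {"targets": [[[-0.001,0.001,-0.002],0],[[-0.002,0.001,-0.004],0],[[-0.002,0.001,-0.006],0],[[-0.002,0.001,-0.006],0],[[-0.002,0.001,-0.006],0],[[-0.002,0.001,-0.006],0],[[-0.002,0.001,-0.006],0],[[-0.002,0.001,-0.006],0],[[-0.002,0.001,-0.006],0],[[-0.002,0.001,-0.006],0]]}}

```text
t: 20.1
ee_pos: [0.6153, -0.0621, 0.1474]
eef_rot: [0.0, 0.954, -0.301, -0.0]
contact_force: [1.1, -0.7, 0.6]
width: 0.0136
gripper_force: 3.0
```

```bash
python3 hg.py yellow
```

```text
[251, 233, 78, 81, 6147] 281.0
(102, [280.0, 231.0])
[ 0.6153 -0.0621  0.1474] 0.013365692354343848 2.9994505397917237 20.15
```

Emit:
{"op": "jog_arm", "data": {"targets": [[[0,0,0],0],[[0,0,0],0],[[0,0,0],0],[[0,0,0],0],[[0,0,0.01],0],[[0,0,0.04],0],[[0,0,0.08],0],[[0,0,0.12],0],[[0,0,0.123],0],[[0,0,0.123],0]], "jaw": 0.27}}

```text
t: 21.15
ee_pos: [0.6168, -0.0624, 0.2736]
eef_rot: [-0.0, 0.954, -0.301, 0.002]
contact_force: [-0.7, -0.4, 0.2]
width: 0.0233
gripper_force: 0.0
```

Emit:
{"op": "jog_arm", "data": {"targets": [[[-0.01,0.02,0],0.05],[[-0.02,0.05,0],0.1],[[-0.03,0.085,0],0.16],[[-0.04,0.12,-0.01],0.22],[[-0.055,0.155,-0.04],0.28],[[-0.07,0.19,-0.07],0.34],[[-0.08,0.22,-0.1],0.4],[[-0.085,0.245,-0.13],0.46],[[-0.085,0.245,-0.15],0.52],[[-0.085,0.245,-0.15],0.52]], "jaw": 0.4}}

```text
t: 22.15
ee_pos: [0.5257, 0.1823, 0.1151]
eef_rot: [0.002, 0.999, -0.045, -0.005]
contact_force: [0.4, -0.1, 0.0]
width: 0.0354
gripper_force: 0.0
```

```bash
cat > pot.py <<'E'
from h import *
d=shot('top'); h=hsv(d).astype(int)[130:240,290:400]
m=((h[...,0]<9)|(h[...,0]>175))&(h[...,1]>110)&(h[...,2]>60)
n,l,st,ce=cv2.connectedComponentsWithStats(m.astype(np.uint8)); i=1+np.argmax(st[1:,4])
c=max(cv2.findContours((l==i).astype(np.uint8),cv2.RETR_EXTERNAL,2)[0],key=cv2.contourArea)
P=np.array([onz(d,u+290,v+130,.1)[:2] for u,v in c[:,0]],np.float32); print('pot',cv2.minEnclosingCircle(P))
for k,v in sticks(d,z=.15,box=(300,140,385,235),amin=15).items(): print('at z.15',k,v)
for k,v in sticks(d,box=(130,140,330,310)).items(): print('lying',k,v)
E
python3 pot.py; python3 chk.py white
```

```text
pot ((0.6837921142578125, -0.06929908692836761), 0.03138391673564911)
at z.15 red [(0.6675, -0.0695, -0.834, 0.038, 0.016, 97)]
at z.15 yellow [(0.6598, -0.0864, -0.665, 0.1, 0.016, 209)]
lying orange [(0.4224, 0.4068, 0.023, 0.036, 0.024, 74), (0.3955, 0.3054, -0.057, 0.034, 0.012, 61)]
lying blue [(0.6432, 0.3155, 0.083, 0.128, 0.013, 250)]
lying white [(0.5159, 0.327, 0.286, 0.069, 0.007, 74), (0.5051, 0.1487, -1.073, 0.036, 0.027, 128), (0.4388, 0.195, -0.093, 0.102, 0.018, 297), (0.4642, 0.3001, -1.151, 0.035, 0.034, 119), (0.3968, 0.1188, -1.128, 0.038, 0.026, 124), (0.3519, 0.2774, -1.207, 0.035, 0.021, 105)]
tcp [0.5294 0.1824 0.1194] yaw -0.092 stick ang -0.091 w 0.0139 end [0.5415 0.1866] grasp [0.5356 0.1872] [ 263  190   19  141 2558]
```

```bash
cat > comp.py <<'E'
import sys
from h import *
a=shot('top')['image'][130:235,290:395]; b=shot('scene')['image'][170:275,170:290]
cv2.imwrite('pics/'+sys.argv[1],np.hstack([cv2.resize(a,(380,380),interpolation=cv2.INTER_CUBIC),cv2.resize(b,(420,380),interpolation=cv2.INTER_CUBIC)])[:,:,::-1])
E
python3 comp.py p1.png
```

```text
(no output)
```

View pics/p1.png

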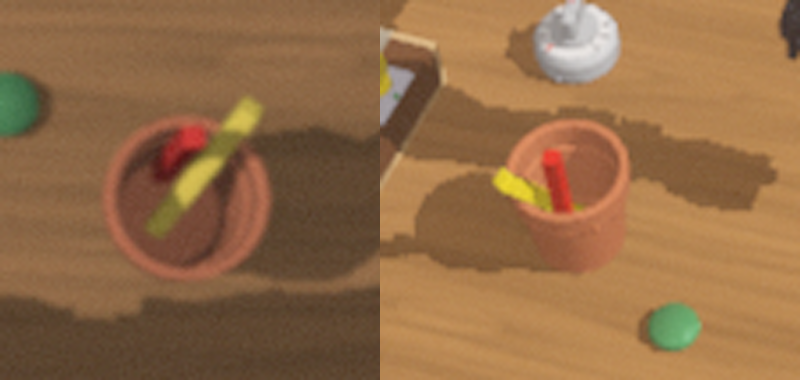

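The yellow stick stands in the pot but tipped across, leaning on the far-right rim. That is acceptable, and the pot hasn't moved. I'll release the next ones leaning outward. White: grip, lift and shake.

Emit:
{"op": "jog_arm", "data": {"targets": [[[0.002,0.002,-0.03],0],[[0.004,0.004,-0.06],0],[[0.004,0.004,-0.09],0],[[0.004,0.004,-0.105],0],[[0.004,0.004,-0.117],0],[[0.004,0.004,-0.117],0],[[0.004,0.004,-0.117],0],[[0.004,0.004,-0.117],0],[[0.004,0.004,-0.117],0],[[0.004,0.004,-0.117],0]]}}

```text
t: 23.35
ee_pos: [0.5353, 0.1871, 0.0046]
eef_rot: [-0.0, 0.999, -0.046, 0.001]
contact_force: [-0.5, -0.0, 0.1]
width: 0.0353
gripper_force: 0.0
```

Emit:
{"op": "jog_arm", "data": {"targets": [[[0,0,0],0],[[0,0,0],0],[[0,0,0],0],[[0,0,0],0],[[0,0,0],0],[[0,0,0],0],[[0,0,0],0],[[0,0,0],0],[[0,0,0],0],[[0,0,0],0]], "jaw": 0, "newtons": 3}}

```text
t: 24.35
ee_pos: [0.5346, 0.1868, 0.0037]
eef_rot: [-0.0, 0.999, -0.046, -0.0]
contact_force: [-0.5, 0.6, 2.2]
width: 0.0141
gripper_force: 3.0
```

Emit:
{"op": "jog_arm", "data": {"targets": [[[0,0,0.01],0],[[0,0,0.03],0],[[0,0,0.06],0],[[0,0,0.1],0],[[0,0,0.14],0],[[0,0,0.18],0],[[0,0,0.22],0],[[0,0,0.25],0],[[0,0,0.27],0],[[0,0,0.27],0]]}}

```text
t: 25.35
ee_pos: [0.5367, 0.1874, 0.2785]
eef_rot: [-0.001, 0.999, -0.046, 0.004]
contact_force: [0.6, 0.3, -0.2]
width: 0.0139
gripper_force: 3.0
```

Emit:
{"op": "jog_arm", "data": {"targets": [[[0,0,-0.05],0],[[0,0,-0.1],0],[[0,0,-0.05],0],[[0,0,0],0],[[0,0,-0.05],0],[[0,0,-0.1],0],[[0,0,-0.05],0],[[0,0,0],0],[[0,0,0],0],[[0,0,0],0]]}}

```text
t: 26.35
ee_pos: [0.5351, 0.187, 0.2744]
eef_rot: [-0.0, 0.999, -0.046, 0.001]
contact_force: [-0.7, -0.4, -0.5]
width: 0.0138
gripper_force: 3.0
```

```bash
python3 hg.py white; python3 -c "
from h import *
print(hsv(shot('wrist'))[100:420:12,281].tolist())"
```

```text
[266, 263, 31, 33, 967] 278.3333333333333
(114, [280.0, 267.0])
[0.5344 0.1867 0.2731] 0.013914111067492843 2.999180629849434 26.4
[[14, 143, 191], [14, 144, 179], [13, 139, 156], [14, 142, 182], [13, 141, 166], [14, 141, 179], [13, 141, 179], [14, 141, 184], [13, 145, 185], [14, 141, 164], [14, 141, 173], [13, 142, 192], [13, 139, 176], [13, 142, 183], [11, 17, 170], [15, 18, 170], [13, 14, 169], [14, 141, 181], [14, 142, 178], [13, 142, 169], [110, 10, 73], [110, 10, 78], [114, 17, 76], [14, 143, 177], [14, 139, 171], [13, 144, 172], [19, 139, 103]]
```

Emit:
{"op": "jog_arm", "data": {"targets": [[[0,0,-0.05],0.12],[[0,0,-0.1],0.24],[[0,0,-0.05],0.36],[[0,0,0],0.48],[[0,0,-0.05],0.6],[[0,0,-0.1],0.72],[[0,0,-0.05],0.84],[[0,0,0],0.96],[[0,0,0.01],1.0],[[0,0,0.01],1.0]]}}

```text
t: 27.45
ee_pos: [0.5354, 0.1871, 0.2849]
eef_rot: [0.0, 0.899, 0.439, 0.001]
contact_force: [0.9, -0.3, -1.2]
width: 0.0142
gripper_force: 3.0
```

```bash
python3 hg.py white
```

```text
[266, 216, 31, 80, 2023] 280.0
(96, [279.0, 213.0])
[0.5345 0.1868 0.2831] 0.013683322229661406 2.9989229142665863 27.5
```

Emit:
{"op": "jog_arm", "data": {"targets": [[[0.005,-0.01,0],0.07],[[0.015,-0.03,0],0.14],[[0.028,-0.056,0],0.21],[[0.042,-0.085,0],0.28],[[0.057,-0.115,0],0.35],[[0.072,-0.145,0],0.42],[[0.087,-0.175,0],0.49],[[0.1,-0.202,0],0.56],[[0.108,-0.218,0],0.62],[[0.111,-0.224,0],0.66]]}}

```text
t: 28.5
ee_pos: [0.6448, -0.0392, 0.2798]
eef_rot: [-0.002, 0.708, 0.706, -0.002]
contact_force: [-0.0, 0.5, -0.8]
width: 0.0141
gripper_force: 3.0
```

```bash
python3 hg.py white
```

```text
[265, 217, 32, 80, 2064] 280.0
(99, [281.0, 221.0])
[ 0.6449 -0.0394  0.2799] 0.013980209603002735 2.998855300247669 28.55
```

Emit:
{"op": "jog_arm", "data": {"targets": [[[0,0,-0.03],0],[[0,0,-0.06],0],[[0,0,-0.085],0],[[0,0,-0.105],0],[[0,0,-0.12],0],[[0,0,-0.13],0],[[0,0,-0.134],0],[[0,0,-0.137],0],[[0,0,-0.137],0],[[0,0,-0.137],0]]}}

```text
t: 29.55
ee_pos: [0.6463, -0.0373, 0.1478]
eef_rot: [0.001, 0.708, 0.706, 0.001]
contact_force: [0.5, 0.2, 2.8]
width: 0.0138
gripper_force: 3.0
```

```bash
python3 hg.py white; python3 -c "
from h import *
print(ctrl.state()['contact_force'])"
```

```text
[266, 233, 31, 65, 1811] 286.5
(102, [280.0, 229.0])
[ 0.6463 -0.0372  0.1478] 0.0137020746949887 3.004269450902939 29.6
[-0.29923489  1.2007031   2.54251422]
```

Emit:
{"op": "jog_arm", "data": {"targets": [[[0,0,0],0],[[0,0,0],0],[[0,0,0],0],[[0,0,0],0],[[0,0,0.01],0],[[0,0,0.04],0],[[0,0,0.08],0],[[0,0,0.12],0],[[0,0,0.123],0],[[0,0,0.123],0]], "jaw": 0.27}}

```text
t: 30.6
ee_pos: [0.6468, -0.0373, 0.2726]
eef_rot: [0.002, 0.708, 0.706, 0.002]
contact_force: [0.9, 0.5, -0.8]
width: 0.0238
gripper_force: 0.0
```

Emit:
{"op": "jog_arm", "data": {"targets": [[[-0.02,0.03,0],0.13],[[-0.045,0.06,0],0.26],[[-0.07,0.095,0],0.39],[[-0.1,0.13,0],0.52],[[-0.13,0.165,0],0.65],[[-0.16,0.2,0],0.78],[[-0.19,0.24,-0.01],0.91],[[-0.22,0.28,-0.02],1.04],[[-0.24,0.31,-0.03],1.17],[[-0.25,0.335,-0.04],1.31]], "jaw": 0.4}}

```text
t: 31.6
ee_pos: [0.3923, 0.2986, 0.2273]
eef_rot: [-0.002, 0.127, 0.992, -0.001]
contact_force: [1.0, 0.1, -0.1]
width: 0.0352
gripper_force: 0.0
```

Emit:
{"op": "jog_arm", "data": {"targets": [[[-0.01,0.006,-0.04],0],[[-0.01,0.006,-0.08],0],[[-0.01,0.006,-0.11],0],[[-0.01,0.006,-0.11],0],[[-0.01,0.006,-0.11],0],[[-0.01,0.006,-0.11],0],[[-0.01,0.006,-0.11],0],[[-0.01,0.006,-0.11],0],[[-0.01,0.006,-0.11],0],[[-0.01,0.006,-0.11],0]]}}

```text
t: 32.6
ee_pos: [0.386, 0.304, 0.1203]
eef_rot: [0.0, 0.131, 0.991, 0.0]
contact_force: [0.2, -0.7, 0.2]
width: 0.0355
gripper_force: 0.0
```

```bash
sed -i 's/k=k\*np.sign(k\[0\])/k=k*np.sign(k@[np.cos(f),np.sin(f)])/' chk.py; python3 chk.py orange; python3 comp.py p2.png
```

```text
tcp [0.3858 0.3039 0.1201] yaw 2.879 stick ang 2.885 w 0.0144 end [0.377  0.3068] grasp [0.3828 0.3053] [ 273  192   19  138 2534]
```

View pics/p2.png

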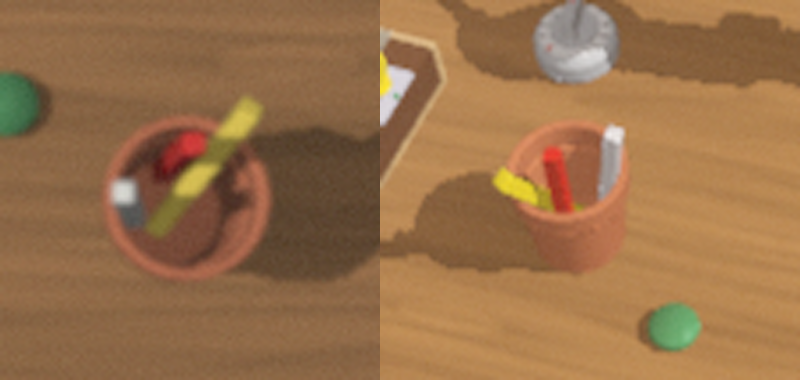

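White leans nicely on the left rim (crop 125,190). Orange is next, gripped by its near end.

Emit:
{"op": "jog_arm", "data": {"targets": [[[-0.002,0.001,-0.03],0],[[-0.002,0.001,-0.06],0],[[-0.002,0.001,-0.09],0],[[-0.002,0.001,-0.105],0],[[-0.002,0.001,-0.116],0],[[-0.002,0.001,-0.116],0],[[-0.002,0.001,-0.116],0],[[-0.002,0.001,-0.116],0],[[-0.002,0.001,-0.116],0],[[-0.002,0.001,-0.116],0]]}}

```text
t: 33.75
ee_pos: [0.3842, 0.3053, 0.0046]
eef_rot: [0.001, 0.131, 0.991, 0.001]
contact_force: [-0.0, -0.3, 0.1]
width: 0.0356
gripper_force: 0.0
```

Emit:
{"op": "jog_arm", "data": {"targets": [[[0,0,0],0],[[0,0,0],0],[[0,0,0],0],[[0,0,0],0],[[0,0,0],0],[[0,0,0],0],[[0,0,0],0],[[0,0,0],0],[[0,0,0],0],[[0,0,0],0]], "jaw": 0, "newtons": 3}}

```text
t: 34.75
ee_pos: [0.3836, 0.3048, 0.0038]
eef_rot: [0.0, 0.131, 0.991, 0.0]
contact_force: [-0.3, -0.1, 2.5]
width: 0.0143
gripper_force: 3.0
```

Emit:
{"op": "jog_arm", "data": {"targets": [[[0,0,0.01],0],[[0,0,0.03],0],[[0,0,0.06],0],[[0,0,0.1],0],[[0,0,0.14],0],[[0,0,0.18],0],[[0,0,0.22],0],[[0,0,0.25],0],[[0,0,0.27],0],[[0,0,0.27],0]]}}

```text
t: 35.75
ee_pos: [0.3852, 0.306, 0.278]
eef_rot: [0.003, 0.131, 0.991, 0.003]
contact_force: [0.6, -0.4, -0.9]
width: 0.0139
gripper_force: 3.0
```

Emit:
{"op": "jog_arm", "data": {"targets": [[[0,0,-0.05],0],[[0,0,-0.1],0],[[0,0,-0.05],0],[[0,0,0],0],[[0,0,-0.05],0],[[0,0,-0.1],0],[[0,0,-0.05],0],[[0,0,0],0],[[0,0,0],0],[[0,0,0],0]]}}

```text
t: 36.75
ee_pos: [0.3839, 0.305, 0.274]
eef_rot: [0.001, 0.131, 0.991, 0.001]
contact_force: [-0.5, -0.3, -0.3]
width: 0.0136
gripper_force: 3.0
```

Emit:
{"op": "jog_arm", "data": {"targets": [[[0,0,-0.05],0],[[0,0,-0.1],0],[[0,0,-0.05],0],[[0,0,0],0],[[0,0,-0.05],0],[[0,0,-0.1],0],[[0,0,-0.05],0],[[0,0,0],0],[[0,0,0.01],0],[[0,0,0.01],0]]}}

```text
t: 37.75
ee_pos: [0.3845, 0.3055, 0.2851]
eef_rot: [0.001, 0.131, 0.991, 0.001]
contact_force: [0.0, 0.3, 0.3]
width: 0.0143
gripper_force: 3.0
```

```bash
python3 hg.py orange
```

```text
[266, 262, 31, 32, 945] 277.27777777777777
(114, [280.0, 263.0])
[0.3838 0.3049 0.2835] 0.013639259951158703 2.999727912247181 37.8
```

Emit:
{"op": "jog_arm", "data": {"targets": [[[0,0,-0.05],0.04],[[0,0,-0.1],0.08],[[0,0,-0.05],0.12],[[0,0,0],0.16],[[0,0,-0.05],0.2],[[0,0,-0.1],0.24],[[0,0,-0.05],0.28],[[0,0,0],0.32],[[0,0,0],0.35],[[0,0,0],0.35]]}}

```text
t: 38.8
ee_pos: [0.3838, 0.3049, 0.2834]
eef_rot: [0.0, -0.044, 0.999, 0.0]
contact_force: [-0.1, 0.4, -1.0]
width: 0.0136
gripper_force: 3.0
```

```bash
python3 hg.py orange
```

```text
[266, 263, 31, 31, 913] 280.8695652173913
(114, [281.0, 264.0])
[0.3833 0.3046 0.2824] 0.013723903279318272 2.9984136298298836 38.85
```

```bash
python3 sc.py orange; python3 -c "
from h import *
print(hsv(shot('wrist'))[240:420:10,281].tolist())"
```

```text
tcp px [369. 132.]
0 [370. 102.] 15 [368. 113.] 30 [366. 124.] 45 [364. 136.] 60 [363. 147.] 75 [362. 157.] 90 [362. 166.] 105 [361. 174.] 120 [362. 179.] 135 [363. 181.] 150 [364. 180.] 165 [366. 175.] 180 [368. 167.] [[12, 191, 112], [12, 186, 114], [11, 177, 115], [11, 193, 173], [12, 192, 173], [12, 195, 171], [14, 141, 172], [14, 134, 120], [14, 139, 125], [15, 70, 73], [110, 9, 89], [120, 7, 112], [113, 12, 83], [13, 138, 164], [14, 139, 161], [14, 143, 171], [13, 140, 166], [19, 126, 105]]
```

```bash
sed -i "s/'orange':((9,13),155,120)/'orange':((9,13),165,85)/" h.py; python3 hg.py orange; python3 -c "
from h import *
print(hsv(shot('wrist'))[180:262:5,281].tolist())"
```

```text
[265, 214, 32, 80, 2068] 280.8
(96, [282.0, 213.0])
[0.383  0.3043 0.2819] 0.013820445566182222 2.9985063895583153 39.0
[[14, 141, 166], [14, 140, 178], [14, 143, 186], [14, 141, 181], [14, 143, 177], [13, 142, 182], [14, 140, 189], [11, 175, 115], [13, 191, 111], [12, 186, 114], [11, 182, 115], [12, 186, 114], [12, 196, 113], [11, 182, 115], [12, 187, 113], [11, 184, 115], [11, 186, 115]]
```

Orange hangs near vertical, like white did. I'll carry it to the near-side slot (185°).

Emit:
{"op": "jog_arm", "data": {"targets": [[[0.006,-0.01,0],0],[[0.018,-0.03,0],0],[[0.036,-0.06,0],0],[[0.056,-0.1,0],0],[[0.078,-0.14,0],0],[[0.1,-0.18,0],0],[[0.122,-0.22,0],0],[[0.144,-0.26,0],0],[[0.164,-0.3,0],0],[[0.182,-0.33,0],0]]}}

```text
t: 40.05
ee_pos: [0.5661, -0.0286, 0.2833]
eef_rot: [-0.0, -0.043, 0.999, -0.0]
contact_force: [0.6, 0.2, 0.4]
width: 0.0141
gripper_force: 3.0
```

Emit:
{"op": "jog_arm", "data": {"targets": [[[0.014,-0.026,0],0],[[0.024,-0.045,0],0],[[0.03,-0.056,0],0],[[0.034,-0.062,0],0],[[0.034,-0.062,0],0],[[0.034,-0.062,0],0],[[0.034,-0.062,0],0],[[0.034,-0.062,0],0],[[0.034,-0.062,0],0],[[0.034,-0.062,0],0]]}}

```text
t: 41.05
ee_pos: [0.5995, -0.0868, 0.2839]
eef_rot: [0.0, -0.044, 0.999, -0.0]
contact_force: [0.0, 0.2, -0.3]
width: 0.0141
gripper_force: 3.0
```

```bash
python3 hg.py orange
```

```text
[265, 214, 32, 80, 2051] 281.5
(96, [282.0, 212.0])
[ 0.5995 -0.0869  0.2838] 0.014091534589074398 2.999975346028805 41.1
```

Emit:
{"op": "jog_arm", "data": {"targets": [[[0,0,-0.03],0],[[0,0,-0.06],0],[[0,0,-0.085],0],[[0,0,-0.105],0],[[0,0,-0.12],0],[[0,0,-0.13],0],[[0,0,-0.134],0],[[0,0,-0.137],0],[[0,0,-0.137],0],[[0,0,-0.137],0]]}}

```text
t: 42.1
ee_pos: [0.6002, -0.0873, 0.1476]
eef_rot: [0.001, -0.044, 0.999, -0.0]
contact_force: [-0.3, -0.4, 0.1]
width: 0.0138
gripper_force: 3.0
```

Emit:
{"op": "jog_arm", "data": {"targets": [[[0,0,0],0],[[0,0,0],0],[[0,0,0],0],[[0,0,0],0],[[0,0,0.01],0],[[0,0,0.04],0],[[0,0,0.08],0],[[0,0,0.12],0],[[0,0,0.123],0],[[0,0,0.123],0]], "jaw": 0.27}}

```text
t: 43.1
ee_pos: [0.6008, -0.0874, 0.2725]
eef_rot: [0.002, -0.044, 0.999, -0.001]
contact_force: [0.5, -0.5, 0.2]
width: 0.0237
gripper_force: 0.0
```

Emit:
{"op": "jog_arm", "data": {"targets": [[[-0.004,0.04,0],0],[[-0.008,0.08,0],0],[[-0.012,0.12,0],0],[[-0.016,0.16,0],0],[[-0.02,0.2,0],0],[[-0.024,0.24,0],0],[[-0.028,0.28,-0.02],0],[[-0.032,0.32,-0.04],0],[[-0.034,0.36,-0.06],0],[[-0.036,0.396,-0.08],-0.01]], "jaw": 0.4}}

```text
t: 44.1
ee_pos: [0.5618, 0.3101, 0.1867]
eef_rot: [-0.002, -0.039, 0.999, -0.001]
contact_force: [-0.0, 0.2, 0.1]
width: 0.0354
gripper_force: 0.0
```

Emit:
{"op": "jog_arm", "data": {"targets": [[[0,0,-0.03],0],[[0,0,-0.06],0],[[0,0,-0.07],0],[[0,0,-0.07],0],[[0,0,-0.07],0],[[0,0,-0.07],0],[[0,0,-0.07],0],[[0,0,-0.07],0],[[0,0,-0.07],0],[[0,0,-0.07],0]]}}

```text
t: 45.1
ee_pos: [0.5638, 0.3089, 0.1202]
eef_rot: [0.0, -0.039, 0.999, 0.0]
contact_force: [0.0, -0.6, 0.4]
width: 0.0353
gripper_force: 0.0
```

```bash
python3 chk.py blue; python3 pot.py
```

```text
tcp [0.5637 0.3088 0.12  ] yaw 3.219 stick ang -3.057 w 0.013 end [0.5289 0.305 ] grasp [0.5349 0.3055] [ 272  159   18  172 2927]
pot ((0.6754732131958008, -0.07091879844665527), 0.03189406916499138)
at z.15 red [(0.6691, -0.07, -0.787, 0.039, 0.016, 100)]
at z.15 orange [(0.6003, -0.0862, 1.45, 0.018, 0.012, 37)]
at z.15 yellow [(0.6595, -0.0861, -0.671, 0.1, 0.016, 208)]
at z.15 white [(0.6453, -0.037, -0.28, 0.014, 0.014, 37)]
lying blue [(0.6466, 0.3137, 0.085, 0.06, 0.013, 119)]
lying white [(0.5759, 0.344, -0.87, 0.036, 0.023, 115), (0.4775, 0.303, -1.196, 0.037, 0.021, 105), (0.352, 0.3652, -1.056, 0.13, 0.024, 306)]
```

The orange stick stands at the near rim. The blue stick has been knocked about 30 mm towards the base; both cameras agree (near end at x≈0.529). I'll correct the grasp for that.

Emit:
{"op": "jog_arm", "data": {"targets": [[[-0.014,-0.002,-0.02],0],[[-0.028,-0.003,-0.05],0],[[-0.028,-0.003,-0.08],0],[[-0.028,-0.003,-0.1],0],[[-0.028,-0.003,-0.11],0],[[-0.028,-0.003,-0.116],0],[[-0.028,-0.003,-0.116],0],[[-0.028,-0.003,-0.116],0],[[-0.028,-0.003,-0.116],0],[[-0.028,-0.003,-0.116],0]]}}

```text
t: 46.2
ee_pos: [0.5364, 0.3062, 0.0048]
eef_rot: [0.001, -0.039, 0.999, 0.0]
contact_force: [-0.1, -0.0, 0.1]
width: 0.035
gripper_force: 0.0
```

Emit:
{"op": "jog_arm", "data": {"targets": [[[0,0,0],0],[[0,0,0],0],[[0,0,0],0],[[0,0,0],0],[[0,0,0],0],[[0,0,0],0],[[0,0,0],0],[[0,0,0],0],[[0,0,0],0],[[0,0,0],0]], "jaw": 0, "newtons": 3}}

```text
t: 47.2
ee_pos: [0.5356, 0.3059, 0.0038]
eef_rot: [0.0, -0.039, 0.999, 0.0]
contact_force: [-1.0, -0.4, 3.2]
width: 0.0139
gripper_force: 3.0
```

Emit:
{"op": "jog_arm", "data": {"targets": [[[0,0,0.01],0],[[0,0,0.03],0],[[0,0,0.06],0],[[0,0,0.1],0],[[0,0,0.14],0],[[0,0,0.18],0],[[0,0,0.22],0],[[0,0,0.25],0],[[0,0,0.27],0],[[0,0,0.27],0]]}}

```text
t: 48.2
ee_pos: [0.5374, 0.3068, 0.2785]
eef_rot: [0.004, -0.039, 0.999, 0.002]
contact_force: [-0.0, 0.1, -1.1]
width: 0.0142
gripper_force: 3.0
```

Emit:
{"op": "jog_arm", "data": {"targets": [[[0,0,-0.05],0],[[0,0,-0.1],0],[[0,0,-0.05],0],[[0,0,0],0],[[0,0,-0.05],0],[[0,0,-0.1],0],[[0,0,-0.05],0],[[0,0,0],0],[[0,0,0],0],[[0,0,0],0]]}}

```text
t: 49.2
ee_pos: [0.5361, 0.3061, 0.2744]
eef_rot: [0.001, -0.039, 0.999, 0.0]
contact_force: [-1.2, 0.0, -0.1]
width: 0.0142
gripper_force: 3.0
```

Emit:
{"op": "jog_arm", "data": {"targets": [[[0,0,-0.05],0.06],[[0,0,-0.1],0.12],[[0,0,-0.05],0.18],[[0,0,0],0.24],[[0,0,-0.05],0.3],[[0,0,-0.1],0.36],[[0,0,-0.05],0.42],[[0,0,0],0.48],[[0,0,0.01],0.5],[[0,0,0.01],0.5]]}}

```text
t: 50.2
ee_pos: [0.5367, 0.3063, 0.2855]
eef_rot: [0.002, -0.285, 0.959, 0.0]
contact_force: [0.1, -1.0, -0.3]
width: 0.0141
gripper_force: 3.0
```

```bash
python3 hg.py blue; python3 -c "
from h import *
print(hsv(shot('wrist'))[180:300:8,281].tolist()); print(ctrl.state()['joint_pos'])"
```

```text
[265, 218, 33, 74, 1930] 281.0
(99, [282.0, 219.0])
[0.5358 0.3059 0.2835] 0.013898092022380846 2.9998788982629776 50.25
[[14, 143, 186], [14, 142, 187], [13, 135, 127], [14, 134, 116], [14, 135, 125], [110, 174, 98], [109, 173, 99], [109, 181, 97], [110, 175, 96], [111, 162, 99], [110, 170, 99], [110, 181, 151], [110, 178, 153], [110, 181, 149], [171, 43, 118]]
[ 4.78432400e-01  1.31073002e-01  1.68154785e+00 -1.11695249e-05
  1.33069656e+00 -1.66894583e+00]
```

Emit:
{"op": "jog_arm", "data": {"targets": [[[0.002,-0.01,0.01],0.02],[[0.006,-0.03,0.025],0.04],[[0.013,-0.06,0.04],0.06],[[0.021,-0.1,0.045],0.08],[[0.03,-0.14,0.045],0.1],[[0.038,-0.18,0.045],0.1],[[0.047,-0.22,0.045],0.1],[[0.055,-0.26,0.045],0.1],[[0.064,-0.3,0.045],0.1],[[0.071,-0.335,0.045],0.1]]}}

```text
t: 51.3
ee_pos: [0.6058, -0.0312, 0.3258]
eef_rot: [-0.002, -0.332, 0.943, 0.001]
contact_force: [0.5, 0.3, -0.3]
width: 0.0136
gripper_force: 3.0
```

Emit:
{"op": "jog_arm", "data": {"targets": [[[0.007,-0.035,0],0],[[0.013,-0.062,0],0],[[0.017,-0.082,0],0],[[0.02,-0.094,0],0],[[0.02,-0.094,0],0],[[0.02,-0.094,0],0],[[0.02,-0.094,0],0],[[0.02,-0.094,0],0],[[0.02,-0.094,0],0],[[0.02,-0.094,0],0]]}}

```text
t: 52.3
ee_pos: [0.6266, -0.1226, 0.3289]
eef_rot: [0.0, -0.333, 0.943, -0.0]
contact_force: [0.7, 0.1, 0.6]
width: 0.0141
gripper_force: 3.0
```

```bash
python3 hg.py blue; python3 -c "
from h import *
d=shot('wrist','w6.png')"
```

```text
[265, 218, 33, 74, 1919] 281.0
(99, [282.0, 222.0])
[ 0.6266 -0.1227  0.3289] 0.013934789302912526 3.0000266432762146 52.35
```

View pics/w6.png

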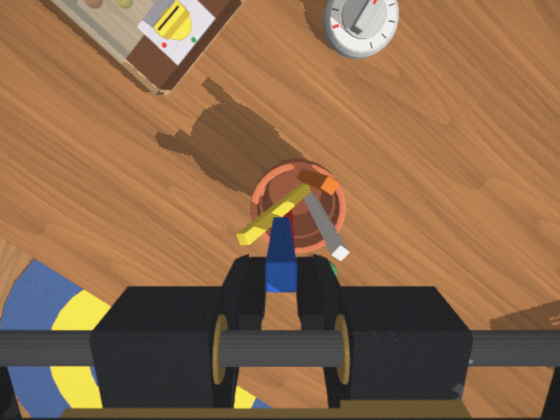

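The free half of the pot is below the blue stick; orange (330,183), white (340,250) and yellow lean clear of it. I'll lower and release.

Emit:
{"op": "jog_arm", "data": {"targets": [[[0,0,-0.03],0],[[0,0,-0.06],0],[[0,0,-0.09],0],[[0,0,-0.12],0],[[0,0,-0.145],0],[[0,0,-0.165],0],[[0,0,-0.175],0],[[0,0,-0.18],0],[[0,0,-0.182],0],[[0,0,-0.182],0]]}}

```text
t: 53.4
ee_pos: [0.6272, -0.1232, 0.1476]
eef_rot: [0.001, -0.332, 0.943, -0.0]
contact_force: [-0.4, -0.4, -0.7]
width: 0.0142
gripper_force: 3.0
```

Emit:
{"op": "jog_arm", "data": {"targets": [[[0,0,0],0],[[0,0,0],0],[[0,0,0],0],[[0,0,0],0],[[0,0,0.01],0],[[0,0,0.04],0],[[0,0,0.08],0],[[0,0,0.12],0],[[0,0,0.123],0],[[0,0,0.123],0]], "jaw": 0.27}}

```text
t: 54.4
ee_pos: [0.6278, -0.1235, 0.2726]
eef_rot: [0.002, -0.332, 0.943, -0.001]
contact_force: [-0.5, -0.0, -0.6]
width: 0.0238
gripper_force: 0.0
```

```bash
python3 - <<'E'
from h import *
a=shot('top')['image'][130:310,290:500]; b=shot('scene')['image'][170:275,170:290]
A=cv2.resize(a,(490,420),interpolation=cv2.INTER_CUBIC);B=cv2.resize(b,(310,271),interpolation=cv2.INTER_CUBIC)
o=np.zeros((420,800,3),np.uint8);o[:,:490]=A;o[:271,490:]=B; cv2.imwrite('pics/p3.png',o[:,:,::-1])
d=shot('top'); print(sticks(d,z=.15,box=(300,140,385,235),amin=10,only=['orange','blue','white','red','yellow'])); print(ctrl.state()['ee_pos'])
E
```

```text
{'red': [(0.6686, -0.0695, -0.783, 0.04, 0.015, 97)], 'yellow': [(0.6602, -0.0859, -0.675, 0.1, 0.014, 206)], 'blue': [(0.6237, -0.1185, 1.162, 0.019, 0.01, 33)], 'white': [(0.6435, -0.0366, -0.286, 0.018, 0.013, 50)]}
[ 0.62555251 -0.12295563  0.26787701]
```

View pics/p3.png

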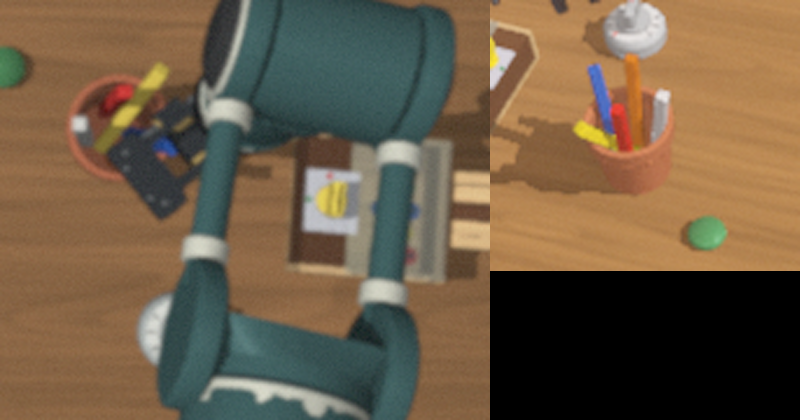

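All five sticks stand in the pot. Now the stud: approach from above and measure it close up.

Emit:
{"op": "jog_arm", "data": {"targets": [[[-0.003,-0.01,0.01],-0.07],[[-0.008,-0.03,0.01],-0.14],[[-0.014,-0.05,0.01],-0.21],[[-0.02,-0.07,0.01],-0.28],[[-0.026,-0.09,0],-0.35],[[-0.032,-0.11,-0.02],-0.42],[[-0.038,-0.13,-0.04],-0.49],[[-0.044,-0.15,-0.06],-0.56],[[-0.05,-0.165,-0.07],-0.63],[[-0.05,-0.173,-0.07],-0.7]], "jaw": 0.45}}

```text
t: 55.55
ee_pos: [0.5731, -0.2961, 0.1943]
eef_rot: [-0.004, 0.013, 1.0, 0.002]
contact_force: [-0.3, 0.4, -0.1]
width: 0.0398
gripper_force: 0.0
```

Emit:
{"op": "jog_arm", "data": {"targets": [[[0,0,0],0],[[0,0,0],0],[[0,0,0],0],[[0,0,0],0],[[0,0,0],0],[[0,0,0],0],[[0,0,0],0],[[0,0,0],0],[[0,0,0],0],[[0,0,0],0]]}}

```text
t: 56.55
ee_pos: [0.5766, -0.2962, 0.1997]
eef_rot: [-0.0, 0.011, 1.0, -0.0]
contact_force: [-0.5, -0.1, 0.7]
width: 0.0396
gripper_force: 0.0
```

```bash
python3 - <<'E'
from h import *
s=ctrl.state(); print(s['ee_pos'],2*np.arctan2(s['eef_rot'][2],s['eef_rot'][1]),s['joint_pos'][5])
for n in ['wrist','top']:
    d=shot(n,n+'_stud.png'); h=hsv(d).astype(int)
    X0=proj(d,[.577,-.296,.09]); print(n,X0)
    for nm,m,z in [('yellow',(h[...,0]>20)&(h[...,0]<34)&(h[...,1]>140)&(h[...,2]>90),.096),('red',((h[...,0]>172)|(h[...,0]<6))&(h[...,1]>150)&(h[...,2]>120),.058),('green',(h[...,0]>45)&(h[...,0]<85)&(h[...,1]>90),.058)]:
        k,l,st,ce=cv2.connectedComponentsWithStats(m.astype(np.uint8))
        for i in range(1,k):
            if st[i,4]>(15 if n=='wrist' else 3) and np.hypot(*(ce[i]-X0))<(110 if n=='wrist' else 22): print(nm,st[i],ce[i].round(1),onz(d,*ce[i],z).round(4))
E
```

```text
[ 0.57657341 -0.29621475  0.19969567] 3.1187519764474825 -2.0609596624653146
wrist [281.99376964 204.94660859]
yellow [ 255  179   37   52 1223] [272.5 201.1] [ 0.572  -0.3029  0.096 ]
green [166 194  14  15  92] [172.9 200.1] [ 0.5804 -0.3889  0.058 ]
green [294 194   6   5  26] [296.5 196. ] [ 0.5791 -0.2837  0.058 ]
top [431.07420933 215.02284191]
```

```bash
python3 - <<'E'
import cv2,numpy as np
im=cv2.imread('pics/wrist_stud.png'); h=cv2.cvtColor(im,cv2.COLOR_BGR2HSV)
for r in range(174,236,3): print(r,' '.join('%3d'%v if s>110 and 18<hh<36 else ' ..' for hh,s,v in h[r,248:300:2]))
E
```

```text
174  ..  ..  ..  ..  ..  ..  ..  ..  ..  ..  ..  ..  ..  ..  ..  ..  ..  ..  ..  ..  ..  ..  ..  ..  ..  ..
177  ..  ..  ..  ..  ..  ..  ..  ..  ..  ..  ..  ..  ..  ..  ..  ..  ..  ..  ..  ..  ..  ..  ..  ..  ..  ..
180  ..  ..  ..  ..  ..  ..  ..  ..  ..  .. 129 143 147 151 155 156 168  ..  ..  ..  ..  ..  ..  ..  ..  ..
183  ..  ..  ..  ..  ..  ..  .. 144 177 166 142 159 161 159 160 161 169 224 220  ..  ..  ..  ..  ..  ..  ..
186  ..  ..  ..  ..  .. 149 179 182 181 158 220 239 239 239 238 238 241 237 243 241  ..  ..  ..  ..  ..  ..
189  ..  ..  ..  ..  .. 180 182 184 181 164 231 241 201 114 233 243 244 241 242 243 243  ..  ..  ..  ..  ..
192  ..  ..  ..  .. 178 180 180 179 176 167 235 241 171  .. 232 243 244 243 243 243 243 242  ..  ..  ..  ..
195  ..  ..  .. 168 180 182 181 180 175 173 238 240 156  .. 238 243 245 241 243 242 243 243  ..  ..  ..  ..
198  ..  ..  .. 172 181 178 180 179 179 188 239 240 129  99 242 243 245 242 243 243 243 243  ..  ..  ..  ..
201  ..  ..  .. 171 178 180 180 181 177 200 240 239  80 124 243 244 244 243 242 243 243 243  ..  ..  ..  ..
204  ..  ..  ..  .. 
[... 467 characters left out ...]
 239 244 245  ..  ..  ..  ..  ..  ..  ..  ..  ..  ..
219  ..  ..  ..  ..  ..  ..  ..  .. 191 240 240 105 122 243 244 244  ..  ..  ..  ..  ..  ..  ..  ..  ..  ..
222  ..  ..  ..  ..  ..  ..  ..  .. 202 241 240  .. 153 243 244 237  ..  ..  ..  ..  ..  ..  ..  ..  ..  ..
225  ..  ..  ..  ..  ..  ..  ..  .. 216 241 237  .. 199 243 245  ..  ..  ..  ..  ..  ..  ..  ..  ..  ..  ..
228  ..  ..  ..  ..  ..  ..  ..  .. 212 235 239 239 242 243 244  ..  ..  ..  ..  ..  ..  ..  ..  ..  ..  ..
231  ..  ..  ..  ..  ..  ..  ..  ..  ..  ..  ..  ..  ..  ..  ..  ..  ..  ..  ..  ..  ..  ..  ..  ..  ..  ..
234  ..  ..  ..  ..  ..  ..  ..  ..  ..  ..  ..  ..  ..  ..  ..  ..  ..  ..  ..  ..  ..  ..  ..  ..  ..  ..
```

```bash
python3 - <<'E'
from h import *
d=viewer.get_image('wrist')
g=lambda u,v,z:onz(d,u,v,z)[:2]
a,b=g(274,185.5,.096),g(270.6,228.5,.096); print(a,b,(a+b)/2,np.linalg.norm(a-b),np.arctan2(*(b-a)[::-1]))
print('w',np.linalg.norm(g(266,207,.096)-g(279.3,207,.096)),'flange',g(272.7,198.5,.072),np.linalg.norm(g(254,199,.072)-g(291.5,199,.072)))
E
```

```text
[ 0.56019994 -0.30148798] [ 0.5936018  -0.30502257] [ 0.57690087 -0.30325528] 0.033588353186291865 -0.1054279601665216
w 0.00987971091724237 flange [ 0.57686657 -0.30347034] 0.030320278352302076
```

The stud axis is at (0.577, −0.303) and the bar is at −0.105 rad. I'll align, descend and grip.

Emit:
{"op": "jog_arm", "data": {"targets": [[[0,-0.004,0],-0.04],[[0,-0.007,-0.02],-0.08],[[0,-0.007,-0.05],-0.08],[[0,-0.007,-0.08],-0.08],[[0,-0.007,-0.1],-0.08],[[0,-0.007,-0.115],-0.08],[[0,-0.007,-0.123],-0.08],[[0,-0.007,-0.123],-0.08],[[0,-0.007,-0.123],-0.08],[[0,-0.007,-0.123],-0.08]]}}

```text
t: 57.7
ee_pos: [0.5777, -0.3038, 0.0783]
eef_rot: [0.001, 0.051, 0.999, -0.001]
contact_force: [-0.1, 0.1, -0.5]
width: 0.0395
gripper_force: 0.0
```

Emit:
{"op": "jog_arm", "data": {"targets": [[[0,0,0],0],[[0,0,0],0],[[0,0,0],0],[[0,0,0],0],[[0,0,0],0],[[0,0,0],0],[[0,0,0],0],[[0,0,0],0],[[0,0,0],0],[[0,0,0],0]], "jaw": 0, "newtons": 30}}

```text
t: 58.7
ee_pos: [0.5766, -0.3028, 0.0766]
eef_rot: [-0.0, 0.051, 0.999, 0.0]
contact_force: [-0.3, 4.0, 2.2]
width: 0.0122
gripper_force: 30.0
```

Emit:
{"op": "jog_arm", "data": {"targets": [[[0,-0.0005,-0.002],0],[[0,-0.0005,-0.004],0],[[0,-0.0005,-0.006],0],[[0,-0.0005,-0.008],0],[[0,-0.0005,-0.009],0],[[0,-0.0005,-0.009],0],[[0,-0.0005,-0.009],0],[[0,-0.0005,-0.009],0],[[0,-0.0005,-0.009],0],[[0,-0.0005,-0.009],0]]}}

```text
t: 59.7
ee_pos: [0.5767, -0.3029, 0.0687]
eef_rot: [-0.0, 0.051, 0.999, 0.001]
contact_force: [-1.0, 7.0, 6.8]
width: 0.0116
gripper_force: 30.0
```

Emit:
{"op": "jog_arm", "data": {"targets": [[[0,-0.0005,-0.001],-0.05],[[0,-0.0005,-0.001],-0.17],[[0,-0.0005,-0.001],-0.3],[[0,-0.0005,-0.001],-0.43],[[0,-0.0005,-0.001],-0.56],[[0,-0.0005,-0.001],-0.69],[[0,-0.0005,-0.001],-0.82],[[0,-0.0005,-0.001],-0.95],[[0,-0.0005,-0.001],-1.08],[[0,-0.0005,-0.001],-1.2]]}}

```text
t: 60.7
ee_pos: [0.5768, -0.3029, 0.068]
eef_rot: [-0.001, 0.608, 0.794, 0.001]
contact_force: [-3.5, 8.4, 10.4]
width: 0.0119
gripper_force: 30.0
```

Emit:
{"op": "jog_arm", "data": {"targets": [[[0,0,0],-0.1],[[0,0,0],-0.2],[[0,0,0],-0.28],[[0,0,0],-0.34],[[0,0,0],-0.38],[[0,0,0],-0.4],[[0,0,0],-0.4],[[0,0,0],-0.4],[[0,0,0],-0.4],[[0,0,0],-0.4]]}}

```text
t: 61.7
ee_pos: [0.5768, -0.3029, 0.068]
eef_rot: [-0.001, 0.752, 0.659, 0.001]
contact_force: [-2.4, 9.0, 9.7]
width: 0.0116
gripper_force: 30.0
```

```bash
python3 - <<'E'
from h import *
s=ctrl.state(); print(s['ee_pos'],2*np.arctan2(s['eef_rot'][2],s['eef_rot'][1]),s['contact_force'],s['torque'],s['width'])
E
```

```text
[ 0.57681855 -0.30287924  0.06799784] 1.4395657317053794 [-2.40278231  8.9752283   9.68229953] [1.37312395 0.2241656  0.25505156] 0.011551049894996534
```

Emit:
{"op": "jog_arm", "data": {"targets": [[[0,0,0],0],[[0,0,0],0],[[0,0,0],0],[[0,0,0],0],[[0,0,0.02],0],[[0,0,0.05],0],[[0,0,0.09],0],[[0,0,0.13],0],[[0,0,0.132],0],[[0,0,0.132],0]], "jaw": 0.45}}

```text
t: 62.7
ee_pos: [0.5769, -0.3048, 0.1998]
eef_rot: [0.001, 0.752, 0.659, 0.0]
contact_force: [-0.5, -0.1, -0.8]
width: 0.0397
gripper_force: 0.0
```

```bash
python3 - <<'E'
from h import *
d=shot('wrist','wrist_stud2.png'); h=hsv(d); s=ctrl.state(); print(s['ee_pos'],2*np.arctan2(s['eef_rot'][2],s['eef_rot'][1]))
u,v=proj(d,[.577,-.3033,.09]).astype(int); print(u,v)
for r in range(v-33,v+36,3): print(r,' '.join('%3d'%x if q>110 and 18<hh<36 else ' ..' for hh,q,x in h[r,u-34:u+36:2]))
E
```

```text
[ 0.57583523 -0.30411293  0.19773991] 1.4385917351034263
279 202
169  ..  ..  ..  ..  ..  ..  ..  ..  ..  ..  ..  ..  ..  ..  ..  ..  ..  ..  ..  ..  ..  ..  ..  ..  ..  ..  ..  ..  ..  ..  ..  ..  ..  ..  ..
172  ..  ..  ..  ..  ..  ..  ..  ..  ..  ..  ..  ..  ..  ..  ..  ..  ..  ..  ..  ..  ..  ..  ..  ..  ..  ..  ..  ..  ..  ..  ..  ..  ..  ..  ..
175  ..  ..  ..  ..  ..  ..  ..  ..  ..  ..  ..  ..  ..  .. 205 218 218 219 218 218 202  ..  ..  ..  ..  ..  ..  ..  ..  ..  ..  ..  ..  ..  ..
178  ..  ..  ..  ..  ..  ..  ..  ..  ..  ..  ..  ..  .. 231 215 221 222 223 222 222 211 174 229  ..  ..  ..  ..  ..  ..  ..  ..  ..  ..  ..  ..
181  ..  ..  ..  ..  ..  ..  ..  ..  ..  ..  .. 238 239 225 240 244 244 243 243 243 239 180 233 240 227  ..  ..  ..  ..  ..  ..  ..  ..  ..  ..
184  ..  ..  ..  ..  ..  ..  ..  ..  ..  .. 240 240 240 222 234 240 226  97 199 239 234 174 223 239 239 233  ..  ..  ..  ..  ..  ..  ..  ..  ..
187  ..  ..  ..  ..  ..  ..  ..  ..  .. 237 240 239 239 227 233 240 228  .. 184 238 235 177 184 239 239 239 220  ..  ..  ..  ..  ..  ..  ..  ..
190  ..  ..  ..  ..  ..  ..
[... 1576 characters left out ...]
  ..  ..  ..  ..  ..  ..  ..  ..  ..  ..  .. 220 220 217 214 212 209  ..  ..  ..  ..  ..  ..  ..  ..  ..  ..  ..  ..  ..  ..
226  ..  ..  ..  ..  ..  ..  ..  ..  ..  ..  ..  ..  ..  ..  ..  ..  ..  ..  ..  ..  ..  ..  ..  ..  ..  ..  ..  ..  ..  ..  ..  ..  ..  ..  ..
229  ..  ..  ..  ..  ..  ..  ..  ..  ..  ..  ..  ..  ..  ..  ..  ..  ..  ..  ..  ..  ..  ..  ..  ..  ..  ..  ..  ..  ..  ..  ..  ..  ..  ..  ..
232  ..  ..  ..  ..  ..  ..  ..  ..  ..  ..  ..  ..  ..  ..  ..  ..  ..  ..  ..  ..  ..  ..  ..  ..  ..  ..  ..  ..  ..  ..  ..  ..  ..  ..  ..
235  ..  ..  ..  ..  ..  ..  ..  ..  ..  ..  ..  ..  ..  ..  ..  ..  ..  ..  ..  ..  ..  ..  ..  ..  ..  ..  ..  ..  ..  ..  ..  ..  ..  ..  ..
```

```bash
python3 - <<'E'
from h import *
c=np.array([.577,-.3033])
for n in ['wrist','top','wrist_stud','scene']:
  if n=='wrist_stud': continue
  d=shot(n); h=hsv(d).astype(int)
  X0=proj(d,[.577,-.3033,.058]); R=90 if n=='wrist' else 25
  for nm,m in [('red',((h[...,0]>170)|(h[...,0]<7))&(h[...,1]>90)&(h[...,2]>110)),('green',(h[...,0]>45)&(h[...,0]<85)&(h[...,1]>70))]:
    k,l,st,ce=cv2.connectedComponentsWithStats(m.astype(np.uint8))
    for i in range(1,k):
        if st[i,4]>=(8 if n=='wrist' else 2) and np.hypot(*(ce[i]-X0))<R:
            p=onz(d,*ce[i],.058)[:2]; q=p-c; print(n,nm,st[i,4],ce[i].round(1),p.round(4),'r',np.hypot(*q).round(4),'ang',np.arctan2(q[1],q[0]).round(3))
d=shot('wrist')
h=hsv(d); 
for z in (.091,.0888): # bar ends, top face
    a,b=onz(d,280.0,180.3,z)[:2],onz(d,280.6,222.6,z)[:2]; print(z,np.linalg.norm(a-b),np.arctan2(*(a-b)[::-1]),(a+b)/2)
E
```

```text
wrist red 32 [312.5 191.5] [ 0.6031 -0.3055] r 0.0262 ang -0.084
wrist red 236 [261.8 255.7] [ 0.5522 -0.3582] r 0.0602 ang -1.994
wrist green 30 [280.4 169.6] [ 0.5789 -0.2835] r 0.0199 ang 1.477
wrist green 201 [309.7 271.3] [ 0.5928 -0.3792] r 0.0775 ang -1.366
scene red 13 [152.6 185.8] [ 0.5503 -0.3735] r 0.0751 ang -1.934
scene red 14 [155.6 192.5] [ 0.5755 -0.3504] r 0.0472 ang -1.604
0.091 0.03273894883823514 1.4518788546120547 [ 0.5755431  -0.29987969]
0.0888 0.03302636097358026 1.4518788546120494 [ 0.57544754 -0.30051957]
```

The bar is now 1.60 rad from unlocked, judged against the red dot, and points at the green dot, so the stud is in its catch. Now the timer.

Emit:
{"op": "jog_arm", "data": {"targets": [[[-0.01,0.01,0],-0.08],[[-0.025,0.027,0],-0.16],[[-0.04,0.045,0],-0.24],[[-0.058,0.063,0],-0.32],[[-0.076,0.082,0],-0.4],[[-0.094,0.101,0],-0.48],[[-0.11,0.12,0],-0.56],[[-0.125,0.135,0],-0.64],[[-0.134,0.145,0],-0.72],[[-0.137,0.149,0],-0.76]], "jaw": 0.45}}

```text
t: 63.95
ee_pos: [0.4378, -0.1539, 0.1973]
eef_rot: [-0.001, 0.943, 0.332, -0.001]
contact_force: [0.1, 0.2, 0.2]
width: 0.0396
gripper_force: 0.0
```

Emit:
{"op": "jog_arm", "data": {"targets": [[[0,0,0],0],[[0,0,0],0],[[0,0,0],0],[[0,0,0],0],[[0,0,0],0],[[0,0,0],0],[[0,0,0],0],[[0,0,0],0],[[0,0,0],0],[[0,0,0],0]]}}

```text
t: 64.95
ee_pos: [0.4396, -0.1552, 0.1987]
eef_rot: [0.0, 0.943, 0.333, 0.0]
contact_force: [-0.4, -0.0, -0.9]
width: 0.0398
gripper_force: 0.0
```

```bash
cat > tim.py <<'E'
from h import *
d=shot('wrist'); h=hsv(d).astype(int); s=ctrl.state(); print(s['ee_pos'],2*np.arctan2(s['eef_rot'][2],s['eef_rot'][1]))
X0=proj(d,[.44,-.155,.05]); print(X0)
m=((h[...,0]>170)|(h[...,0]<7))&(h[...,1]>110)&(h[...,2]>90)
k,l,st,ce=cv2.connectedComponentsWithStats(m.astype(np.uint8))
for i in range(1,k):
    if st[i,4]>8 and np.hypot(*(ce[i]-X0))<110: print('red',st[i],ce[i].round(1),'z.034',onz(d,*ce[i],.033)[:2].round(4),'z.066',onz(d,*ce[i],.066)[:2].round(4))
g=cv2.cvtColor(d['image'],cv2.COLOR_RGB2GRAY)
wm=((h[...,1]<60)&(h[...,2]>150)).astype(np.uint8)
c=cv2.findContours(wm,cv2.RETR_EXTERNAL,2)[0]; c=[q for q in c if cv2.pointPolygonTest(cv2.convexHull(q),tuple(map(float,X0)),False)>0 and cv2.contourArea(cv2.convexHull(q))>2000]
for q in c:
    P=np.array([onz(d,u,v,.032)[:2] for u,v in q[:,0]],np.float32); print('face',cv2.minEnclosingCircle(P))
cv2.imwrite('pics/tim.png',d['image'][max(0,int(X0[1])-100):int(X0[1])+100,int(X0[0])-100:int(X0[0])+100,::-1].repeat(3,0).repeat(3,1))
E
python3 tim.py
```

```text
[ 0.4396132  -0.15517186  0.19874067] 0.6788161054032443
[279.63549316 191.66586351]
red [311 174   7   5  24] [314.1 175.9] z.034 [ 0.4675 -0.1728] z.066 [ 0.471  -0.1658]
red [267 203  11  16  60] [272.1 210.6] z.034 [ 0.418  -0.1637] z.066 [ 0.4267 -0.1577]
face ((0.44146162271499634, -0.15230782330036163), 0.0412428043782711)
```

View pics/tim.png

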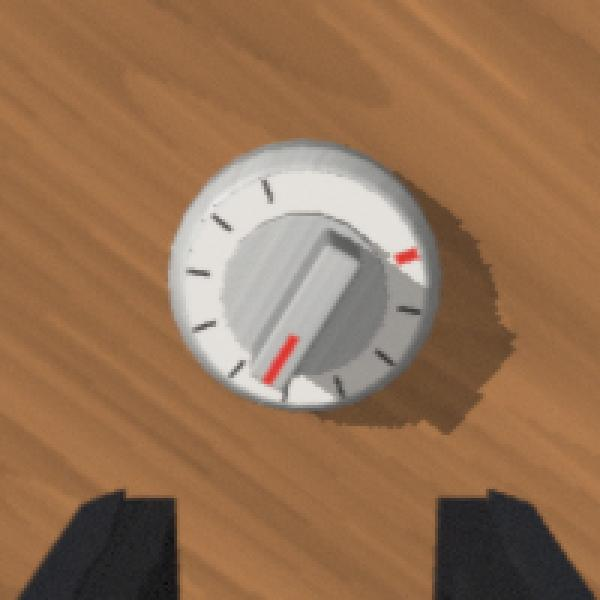

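The pointer line runs from crop (295,337) to (267,384), with the zero tick at (407,257). The knob bar is about 31° off the tool x axis. I'll compute the axis and angles.

```bash
python3 - <<'E'
from h import *
d=viewer.get_image('wrist'); g=lambda u,v,z:onz(d,179+u/3,91+v/3,z)[:2]
a,b=g(295,337,.066),g(267,384,.066); q=b-a; print('pointer ang',np.arctan2(q[1],q[0]),np.linalg.norm(q))
print('disc',g(304,295,.04),np.linalg.norm(g(222,295,.04)-g(388,295,.04)))
print('bar mid',(g(344,253,.066)+g(269,386,.066))/2,np.linalg.norm(g(344,253,.066)-g(269,386,.066)))
t=g(407,257,.0325); c=g(304,295,.04); print('tick',t,np.arctan2(*(t-c)[::-1]))
E
```

```text
pointer ang -2.9837239988414255 0.015797215921855647
disc [ 0.43999742 -0.15577137] 0.049380507596459816
bar mid [ 0.43981886 -0.15653448] 0.04307012683591972
tick [ 0.46718274 -0.17374249] -0.5841110007889192
```

Emit:
{"op": "jog_arm", "data": {"targets": [[[0,-0.001,0],-0.13],[[0,-0.001,-0.01],-0.26],[[0,-0.001,-0.03],-0.39],[[0,-0.001,-0.06],-0.52],[[0,-0.001,-0.09],-0.52],[[0,-0.001,-0.12],-0.52],[[0,-0.001,-0.14],-0.52],[[0,-0.001,-0.153],-0.52],[[0,-0.001,-0.153],-0.52],[[0,-0.001,-0.153],-0.52]]}}

```text
t: 66.05
ee_pos: [0.4401, -0.1564, 0.0462]
eef_rot: [0.0, 0.997, 0.079, 0.0]
contact_force: [0.2, -0.5, 0.1]
width: 0.0395
gripper_force: 0.0
```

Emit:
{"op": "jog_arm", "data": {"targets": [[[0,0,0],0],[[0,0,0],0],[[0,0,0],0],[[0,0,0],0],[[0,0,0],0],[[0,0,0],0],[[0,0,0],0],[[0,0,0],0],[[0,0,0],0],[[0,0,0],0]], "jaw": 0, "newtons": 20}}

```text
t: 67.05
ee_pos: [0.4399, -0.155, 0.0465]
eef_rot: [-0.001, 0.997, 0.079, 0.0]
contact_force: [-0.3, 5.5, 6.0]
width: 0.012
gripper_force: 20.0
```

Emit:
{"op": "jog_arm", "data": {"targets": [[[0,0,0],0.1],[[0,0,0],0.22],[[0,0,0],0.35],[[0,0,0],0.48],[[0,0,0],0.61],[[0,0,0],0.74],[[0,0,0],0.87],[[0,0,0],1.0],[[0,0,0],1.13],[[0,0,0],1.25]]}}

```text
t: 68.05
ee_pos: [0.4391, -0.1542, 0.0465]
eef_rot: [-0.002, 0.761, 0.649, 0.001]
contact_force: [-3.2, 9.0, 9.5]
width: 0.0119
gripper_force: 20.0
```

Emit:
{"op": "jog_arm", "data": {"targets": [[[0,0,0],0.13],[[0,0,0],0.26],[[0,0,0],0.39],[[0,0,0],0.52],[[0,0,0],0.65],[[0,0,0],0.77],[[0,0,0],0.88],[[0,0,0],0.97],[[0,0,0],1.03],[[0,0,0],1.06]]}}

```text
t: 69.05
ee_pos: [0.4383, -0.1546, 0.0465]
eef_rot: [-0.002, 0.33, 0.944, 0.001]
contact_force: [-5.1, 7.4, 11.2]
width: 0.0117
gripper_force: 20.0
```

```bash
cat > st.py <<'E'
from h import *
s=ctrl.state(); print(s['ee_pos'],2*np.arctan2(s['eef_rot'][2],s['eef_rot'][1]),s['contact_force'],s['torque'],s['width'])
E
python3 st.py
```

```text
[ 0.43825903 -0.15456313  0.04647453] 2.470013275716267 [-5.05856295  7.36555822 11.15572757] [ 1.06319007  0.74799585 -0.0685247 ] 0.011678780259576197
```

Emit:
{"op": "jog_arm", "data": {"targets": [[[-0.001,0.001,0],0.03],[[-0.001,0.001,0],0.06],[[-0.001,0.001,0],0.09],[[-0.001,0.001,0],0.12],[[-0.001,0.001,0],0.14],[[-0.001,0.001,0],0.16],[[-0.001,0.001,0],0.16],[[-0.001,0.001,0],0.16],[[-0.001,0.001,0],0.16],[[-0.001,0.001,0],0.16]]}}

```text
t: 70.05
ee_pos: [0.4383, -0.1546, 0.0465]
eef_rot: [-0.001, 0.254, 0.967, 0.001]
contact_force: [-4.1, 2.7, 6.6]
width: 0.012
gripper_force: 20.0
```

```bash
python3 st.py
```

```text
[ 0.43826334 -0.15461934  0.04648053] 2.6273816840178936 [-4.12734716  2.72585643  6.62693331] [ 0.53282615  0.41181328 -0.31543691] 0.01204626150110089
```

Emit:
{"op": "jog_arm", "data": {"targets": [[[0,0,0],0.02],[[0,0,0],0.04],[[0,0,0],0.04],[[0,0,0],0.04],[[0,0,0],0.04],[[0,0,0],0.04],[[0,0,0],0.04],[[0,0,0],0.04],[[0,0,0],0.04],[[0,0,0],0.04]]}}

```text
t: 71.05
ee_pos: [0.4384, -0.1547, 0.0465]
eef_rot: [-0.0, 0.235, 0.972, 0.001]
contact_force: [-3.0, 1.8, 6.8]
width: 0.0124
gripper_force: 20.0
```

```bash
python3 st.py
```

```text
[ 0.43838321 -0.15471167  0.04645005] 2.6671332446254503 [-3.04549366  1.82170519  6.75827788] [ 0.44707348  0.30596125 -0.38217284] 0.012384892441832222
```

Emit:
{"op": "jog_arm", "data": {"targets": [[[0,0,0],0],[[0,0,0],0],[[0,0,0],0],[[0,0,0],0],[[0,0,0],0],[[0,0,0.03],0],[[0,0,0.07],0],[[0,0,0.11],0],[[0,0,0.153],0],[[0,0,0.153],0]], "jaw": 0.45}}

```text
t: 72.05
ee_pos: [0.4428, -0.1569, 0.2057]
eef_rot: [0.006, 0.234, 0.972, -0.001]
contact_force: [0.4, -1.0, 1.7]
width: 0.04
gripper_force: 0.0
```

Emit:
{"op": "jog_arm", "data": {"targets": [[[0,0,0],0],[[0,0,0],0],[[0,0,0],0],[[0,0,0],0],[[0,0,0],0],[[0,0,0],0],[[0,0,0],0],[[0,0,0],0],[[0,0,0],0],[[0,0,0],0]]}}

```text
t: 73.05
ee_pos: [0.4387, -0.1552, 0.1988]
eef_rot: [0.0, 0.234, 0.972, -0.0]
contact_force: [0.2, -0.1, -0.4]
width: 0.0399
gripper_force: 0.0
```

```bash
python3 tim.py; python3 pot.py; python3 - <<'E'
from h import *
d=shot('top'); print(sticks(d,z=.091,box=(420,200,445,232),amin=10,only=['yellow']))
E
```

```text
[ 0.43864709 -0.15519642  0.1987863 ] 2.668811207543608
[282.10483918 192.20103808]
red [277 204   6  21  73] [279.5 213.8] z.034 [ 0.4616 -0.1687] z.066 [ 0.4518 -0.1635]
face ((0.4379231631755829, -0.152478888630867), 0.040848273783922195)
pot ((0.6732832789421082, -0.076309934258461), 0.031011365354061127)
at z.15 red [(0.6686, -0.0692, -0.762, 0.04, 0.014, 98)]
at z.15 orange [(0.605, -0.0797, 1.025, 0.036, 0.017, 99)]
at z.15 yellow [(0.6612, -0.0874, -0.677, 0.097, 0.015, 192)]
at z.15 blue [(0.6284, -0.1061, 1.319, 0.051, 0.014, 127)]
at z.15 white [(0.6435, -0.0366, -0.286, 0.018, 0.013, 50)]
{'yellow': [(0.576, -0.2958, 1.439, 0.022, 0.021, 66)]}
```

```bash
python3 - <<'E'
from h import *
d=shot('wrist'); h=hsv(d).astype(int)
m=((h[...,0]>170)|(h[...,0]<7))&(h[...,1]>110)&(h[...,2]>90); m[:, :260]=0; m[:,300:]=0; m[:190]=0; m[240:]=0
ys,xs=np.where(m); P=np.array([onz(d,u,v,.066)[:2] for u,v in zip(xs,ys)]); k=np.linalg.svd(P-P.mean(0))[2][0]; print(len(P),np.arctan(k[1]/k[0]), np.arctan2(*(P.mean(0)-[.4387,-.1553])[::-1]))
d=shot('scene'); u,v=proj(d,[.4672,-.1737,.033]); print(u,v)
for z in (.096,.091,.0888): print(z,proj(d,[.577,-.3033,z]).round(2),end=' ')
n,l,st,ce=cv2.connectedComponentsWithStats(mask(d,'yellow')); print([ (st[i].tolist(),ce[i].round(2).tolist()) for i in range(1,n) if st[i,4]>8 and 140<ce[i][0]<200 and 170<ce[i][1]<210])
d0=cv2.imread('pics/scene0.png')[:,:,::-1]; n,l,st,ce=cv2.connectedComponentsWithStats(mask({'image':np.ascontiguousarray(d0)},'yellow')); print([ (st[i].tolist(),ce[i].round(2).tolist()) for i in range(1,n) if st[i,4]>8 and 140<ce[i][0]<200 and 170<ce[i][1]<210])
E
```

```text
71 -0.5844945019895179 -0.5579391262194477
217.15965137179077 183.0836350823281
0.096 [165.63 187.82] 0.091 [166.   188.83] 0.0888 [166.17 189.27] [([162, 188, 11, 10, 75], [167.23, 192.27])]
[([163, 185, 10, 12, 80], [167.7, 190.75])]
```

The pointer angle is −0.584 rad and the tick is at −0.58 rad, so the knob is at its zero stop. The stud is turned into its catch, the sticks are in the pot and the arm is clear of everything. Handing in.

```bash
python3 -c "
from bench import ticket
print(ticket.close_job())"
```

```text
the job is handed in; nothing more can be done
None
```

The job is handed in: all five sticks found on the ledge stand in the pot (yellow leans well over on the rim), the stud is turned fully to its green dot (its spring-up was not measured), and the timer is back at its zero stop.

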